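File the cut puzzle boards in the leaning rack

ROBOT

A 6-joint arm with a two-finger parallel gripper is mounted at the origin on the work surface. World frame = base frame: x ahead of the robot, y to its left, z up, the work surface at z = 0. Lengths are in m, angles in degrees, forces in N, time in s.
With the tool pointing down it reaches from about 0.4 to 0.825 m from the base axis. Payload 7 kg.
Tool frame: the origin (TCP) lies on the centre line of the jaws, within the pads' length; the fingertips stand 19 mm ahead of it and the grasp point (between the pads) is the TCP (r.tips_ahead is the distance from the TCP to the fingertips, in m); z points along the fingers, y is the line along which they close (so a half turn about z gives the same grasp; the last joint's range is limited). The gripper opens to 88 mm and grips with 3 to 60 N. Pads are 19 mm wide; open, the fingers measure 130 mm over their backs; the gripper's body (78 mm by 193 mm) begins 47 mm behind the grasp point.
Start: joints at [92.825, 20.546, 0.682, 0, -70.136, -16.507], TCP at [0.16, 0.656, 0.216] pointing down, gripper open.
Joint ranges: [-176.03, 176.03], [-82.01, 121.73], [-58.28, 71.71], [-173.87, 95.51], [-174.79, -0.11], [-173.66, 173.66]. Speed limits (degrees/s): [136.94, 136.94, 172.46, 180, 180, 180].

INTERFACE

Orientations are given as [roll, pitch, yaw] about the fixed x, y, z axes, in that order (R = Rz(yaw) Ry(pitch) Rx(roll)).
In Python, from plant import r, viewer, close_job gives the robot as it stands. The module is installed in compiled form; this text tells all that it offers.
- The arm moves only by the tool arm_command, never from a script. Its arguments are lists of equal length, an entry for each row: "travel": the shift along the world's x, y, z scaled (see below), a list of three; "delta_rot": the turn, a rotation vector about the world's x, y, z scaled (see below), a list of three. In form: {"travel": [[dx, dy, dz], ...], "delta_rot": [[rx, ry, rz], ...]}. A call has 1 to 20 rows; each row is the pose to reach, as a shift and turn from the pose commanded when the call began; what a row does not reach only later rows make up. The controller multiplies each number of a shift by 0.5 m and each number of a turn by 90 degrees. A row lasts 1/8 s, in which the tool goes at most 62.5 mm and 10.7 degrees, less where a joint would pass 70% of its speed; a pose out of reach is approached as far as the arm can. A call with a number of a shift or a turn outside -1 to 1 is refused whole. A call with a gripper value outside its range is refused whole. "grip" is the opening, from 0 (shut) to 1 (fully open), set as the call begins (left out, the last holds). The fingers move at their own pace and stop on an object; "newtons" is the grip in N (left out, the last holds). Time passes only in rows, so rows that repeat a pose let the fingers close. It gives the time, the measured TCP pose, the force, the opening and the grip force at its end, in the units of the state.
- r.get_state(): the state, without advancing time (a new reading comes with each control period).
- viewer.capture(name): name is "scene" or "top" or "wrist"; returns a dict with "img" (384x512x3 uint8, red, green, blue), "camera_matrix" (3x3 intrinsics, pixels), "R" (3x3) and "t" (3): a world point X has camera coordinates R X + t; the wrist camera has in their place "mount" (4x4, takes a point from camera to tool coordinates, whose origin is the TCP and whose axes are the flange's). Camera axes: x right, y down, z forward; pixel columns grow to the right and rows downward; lengths in m; the calibration is good to about 2 mm. A picture is of the moment at which its call begins: read the wrist's pose just before it. There is no depth.
- close_job(): hands the job in; it is judged then, once.
The state is a dict: "time_s": time; "joints": joint angles; "qd": joint speeds; "joint_torque": joint torques, N m; "tcp_pos": TCP position; "eef_rot": TCP orientation; "contact_force": force on the tool from outside, world axes, zero at the start; "moment": the same for the moment, N m; "gripper_width": finger opening in m; "gripper_force": force on a finger pad.
Only numpy, scipy, OpenCV 4.12 (cv2) and the standard library are available. Lean on these libraries where they do the work, as an engineer would, in place of code of your own. Each camera call takes 0.05 s, during which the arm holds its last target. There are 200 camera calls.

TASK

Take the three plywood puzzle boards from the grooved stand and file them in the leaning rack one after another: first the short board in the pocket marked with one stud, then the medium board in the two-stud pocket, then the long board in the three-stud pocket. Slide each in along the lean of its pocket, centred end to end, and lower it by feel until it rests on the hidden stop before letting go: do not drop it or ram it. Do not disturb the other things on the table.

Things in the scene. Friction and masses are not known exactly. Their poses are not given: they have to be found in the camera images.
- short_board: the short plywood puzzle board: 80 long (its x) x 18 thick (its y) x 120 high (its z), origin at the centre of its underside. Starts standing on edge in one of the three grooves of the stand, in no fixed order; underside 10 above the table, either way round is the same. Sizes in mm.
- medium_board: the medium plywood puzzle board: 115 long (its x) x 18 thick (its y) x 120 high (its z), origin at the centre of its underside. Starts standing on edge in one of the three grooves of the stand, in no fixed order; underside 10 above the table, either way round is the same. Sizes in mm.
- long_board: the long plywood puzzle board: 150 long (its x) x 18 thick (its y) x 120 high (its z), origin at the centre of its underside. Starts standing on edge in one of the three grooves of the stand, in no fixed order; underside 10 above the table, either way round is the same. Sizes in mm.
- pocket1: pocket with one stud (steel, 14 wide) on the foot at each end: slot 22 wide (y), open-ended, walls 90 long (x), 8 thick. Origin: centre of the mouth, 96 above the table; z points out of the slot, 35 degrees from vertical. Upper wall (+y) ends at the mouth, lower (-y) 15 beyond. A sprung stop (gives 5) is clamped 22 to 52 below the mouth, not measured: feel for it. Sizes in mm.
- pocket2: pocket with two studs (steel, 14 wide) on the foot at each end: slot 22 wide (y), open-ended, walls 90 long (x), 8 thick. Origin: centre of the mouth, 96 above the table; z points out of the slot, 35 degrees from vertical. Upper wall (+y) ends at the mouth, lower (-y) 15 beyond. A sprung stop (gives 5) is clamped 22 to 52 below the mouth, not measured: feel for it. Sizes in mm.
- pocket3: pocket with three studs (steel, 14 wide) on the foot at each end: slot 22 wide (y), open-ended, walls 90 long (x), 8 thick. Origin: centre of the mouth, 96 above the table; z points out of the slot, 35 degrees from vertical. Upper wall (+y) ends at the mouth, lower (-y) 15 beyond. A sprung stop (gives 5) is clamped 22 to 52 below the mouth, not measured: feel for it. Sizes in mm.
- stand: fixed stand, plank 250 (x) x 240 (y) x 10 high; origin on the table under the middle groove. Three grooves along its x at y = -85, 0, +85, each between two rails 120 long, 12 thick, tops 35 above the table; a ledge 10 high behind them (+x) carries a brush. Sizes in mm.
- plank: fixed plank under the rack, 190 (x) x 440 (y, from -180 to +260) x 12 high; origin on the table under the middle module. Modules stand on it at y = -120, 0, +120, in no fixed order; their pockets lean towards -y. Sizes in mm.
- brush: bystander, leave alone: flat brush, 160 long, lying on the ledge of the stand (mm). Origin at its underside or middle.
- sander: bystander, leave alone: cork sanding block 100 x 55 x 26 lying on the plank beyond the rack modules (mm). Origin at its underside or middle.
- tape: bystander, leave alone: upright-axis roll of tape, 96 outside diameter, 25 high, lying behind the stand and rack (mm). Origin at its underside or middle.
- driver: bystander, leave alone: screwdriver, 190 long, lying behind the stand (mm). Origin at its underside or middle.

How it is judged (in metres and radians):
On the way, in this order (a step that is already met when the one before it is completed fails the run):
1. the short board stands in pocket 1, resting and released (x of short_board in the frame of pocket1 between -0.015 and 0.015 m and y of short_board in the frame of pocket1 between -0.006 and 0.006 m and z of short_board in the frame of pocket1 between -0.06 and -0.017 m and angle between the z axis of short_board and the z axis of pocket1, either way round below 0.2 rad and angle between the x axis of short_board and the x axis of pocket1, either way round below 0.12 rad and linear speed of short_board below 0.02 m/s and contact force between the fingers and short_board below 0.1 N), for 0.2 s.
2. the medium board stands in pocket 2, resting and released (x of medium_board in the frame of pocket2 between -0.015 and 0.015 m and y of medium_board in the frame of pocket2 between -0.006 and 0.006 m and z of medium_board in the frame of pocket2 between -0.06 and -0.017 m and angle between the z axis of medium_board and the z axis of pocket2, either way round below 0.2 rad and angle between the x axis of medium_board and the x axis of pocket2, either way round below 0.12 rad and linear speed of medium_board below 0.02 m/s and contact force between the fingers and medium_board below 0.1 N), for 0.2 s.
3. the long board stands in pocket 3, resting and released (x of long_board in the frame of pocket3 between -0.015 and 0.015 m and y of long_board in the frame of pocket3 between -0.006 and 0.006 m and z of long_board in the frame of pocket3 between -0.06 and -0.017 m and angle between the z axis of long_board and the z axis of pocket3, either way round below 0.2 rad and angle between the x axis of long_board and the x axis of pocket3, either way round below 0.12 rad and linear speed of long_board below 0.02 m/s and contact force between the fingers and long_board below 0.1 N), for 0.2 s.
At the end, for the whole second after the job is handed in: Each board rests released in its own pocket (short in 1, medium in 2, long in 3): underside 17 to 60 mm below the mouth, centred within 15 mm along the slot and 6 mm across it, leaning with the slot within 11 degrees, turned less than 7 degrees, and still (under 0.02 m/s) (all of step 1 and all of step 2 and all of step 3); the robot touches nothing.
It fails at once if a board falls: it moves faster than 0.2 m/s while no finger touches it ((linear speed of short_board above 0.2 m/s and contact force between the fingers and short_board below 0.1 N) or (linear speed of medium_board above 0.2 m/s and contact force between the fingers and medium_board below 0.1 N) or (linear speed of long_board above 0.2 m/s and contact force between the fingers and long_board below 0.1 N)).
It fails at once if a board is rammed into a pocket with more than 40 N (contact force between any of short_board, medium_board, long_board and pocket1 above 40 N or contact force between any of short_board, medium_board, long_board and pocket2 above 40 N or contact force between any of short_board, medium_board, long_board and pocket3 above 40 N).
It fails at once if a bystander is moved more than 20 mm (distance of any of brush, sander, tape, driver from where it was at the start of the episode above 0.02 m).
It also fails if it takes over 67 s, if anything falls off the work surface, if the arm or the gripper's body presses on something with over 40 N, if the wrist force passes 120 N, or if a joint passes its speed limit or range.

## Working session

There is one attempt and no reset: what is moved stays moved. The work goes in short steps, Python scripts to look and compute and a tool call to move; the robot and the scene stay as the last step left them, time stands still between calls to the robot, and variables do not carry over. Pictures are saved under pics/ and viewed, at most 10 in all, crops included, and the job is handed in when it is done.

Besides the shell and the picture viewer there is one more tool, called after "Emit:" by a JSON object that holds its "op" and its "data", one argument or row to a line. arm_command: Moves the arm, as the interface text tells. Shifts and turns lie within -1 to 1; 1 stands for 0.5 m of shift or 90 degrees of turn. Its arguments: {"type":"object","properties":{"travel":{"type":"array"},"delta_rot":{"type":"array"},"grip":{"type":"number"},"newtons":{"type":"number"}},"required":["travel","delta_rot"]}

```bash
mkdir -p pics; python3 - <<'E'
from plant import r,viewer
import cv2,json,numpy as np
print(r.get_state())
for n in("top","scene"):
    c=viewer.capture(n); cv2.imwrite(f"pics/{n}0.png",cv2.resize(c["img"][:,:,::-1],(800,600),interpolation=cv2.INTER_CUBIC))
    np.savez(f"{n}.npz",img=c["img"],K=c["camera_matrix"],R=c["R"],t=c["t"])
    print(n,np.round(c["camera_matrix"],1).tolist(),np.round(c["R"],3).tolist(),np.round(c["t"],3).tolist())
E
```

```text
{'time_s': 0.0, 'joints': array([ 9.28265751e+01,  2.05890065e+01,  6.34762007e-01, -2.01669594e-02,
       -7.01349305e+01, -1.65066879e+01]), 'qd': array([-0.01107536, -0.07053339, -0.01515505,  0.09479068, -0.00155424,
       -0.02417964]), 'joint_torque': array([-4.65759440e-04, -5.82719707e+01,  2.93047982e+01,  6.99723870e+00,
        6.73446018e-03, -1.78112741e-04]), 'tcp_pos': array([0.15954746, 0.65536537, 0.21525746]), 'eef_rot': array([ 1.79909113e+02, -7.16236927e-03, -1.36869747e+01]), 'contact_force': array([-0.79201208,  0.60821125, -0.15601513]), 'moment': array([-0.01760577,  0.01695433,  0.0061242 ]), 'gripper_force': 0.0, 'gripper_width': 0.08749433879267492}
top [[399.2, 0.0, 255.0], [0.0, 399.2, 191.7], [0.0, 0.0, 1.0]] [[0.011, -1.0, 0.012], [-0.991, -0.012, -0.136], [0.136, -0.011, -0.991]] [0.047, 0.646, 1.3]
scene [[458.2, 0.0, 256.8], [0.0, 458.2, 201.9], [0.0, 0.0, 1.0]] [[-0.328, 0.945, 0.011], [0.719, 0.257, -0.646], [-0.613, -0.204, -0.763]] [0.138, -0.395, 1.815]
```

View pics/top0.png

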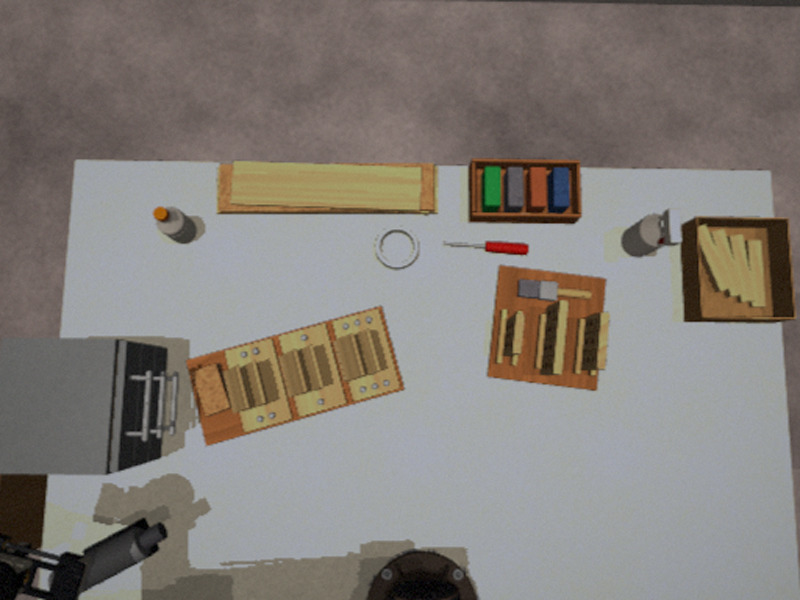

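View pics/scene0.png

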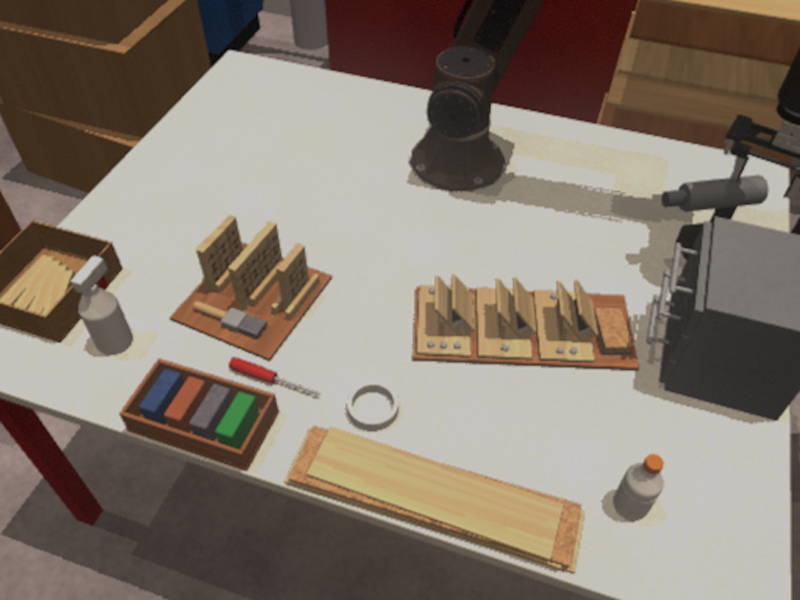

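```bash
python3 - <<'E'
import cv2,numpy as np
i=np.load("top.npz")["img"][:,:,::-1]; s=np.load("scene.npz")["img"][:,:,::-1]
def crop(i,x,y,w,h,k): return cv2.resize(i[y:y+h,x:x+w],None,fx=k,fy=k,interpolation=cv2.INTER_CUBIC)
a=crop(i,115,190,150,100,5); cv2.imwrite("pics/c1.png",a)
cv2.imwrite("pics/c2.png",crop(i,305,165,90,90,6))
E
```

```text
(no output)
```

View pics/c1.png

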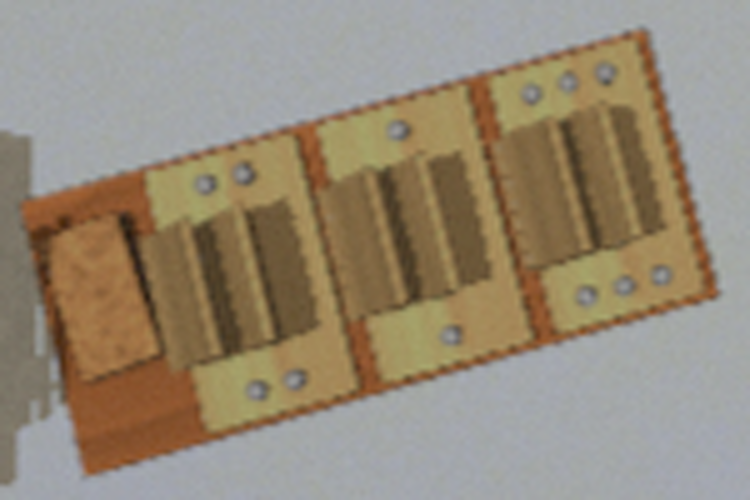

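View pics/c2.png

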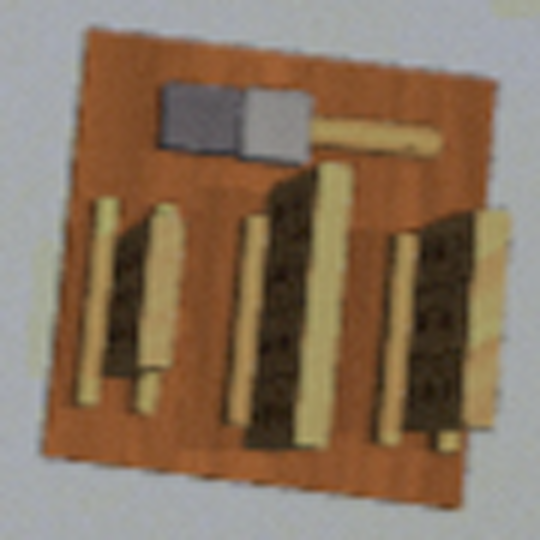

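```bash
cat > h.py <<'E'
import numpy as np,cv2
from scipy.optimize import least_squares
from scipy.spatial.transform import Rotation as Ro
def back(n,uv,z):
    c=np.load(n+".npz"); d=c["R"].T@np.linalg.inv(c["K"])@np.array([uv[0],uv[1],1.]); o=-c["R"].T@c["t"]
    return (o+d*(z-o[2])/d[2])[:2]
c1=lambda u,v:((u+.5)/5-.5+115,(v+.5)/5-.5+190)
c2=lambda u,v:((u+.5)/6-.5+305,(v+.5)/6-.5+165)
def fit(M,W):
    M=np.array(M);W=np.array(W)
    f=lambda p:(M@np.array([[np.cos(p[2]),np.sin(p[2])],[-np.sin(p[2]),np.cos(p[2])]])+p[:2]-W).ravel()
    s=least_squares(f,[*W.mean(0),.1]); return s.x,s.fun.reshape(-1,2)
E
python3 - <<'E'
from h import *
np.set_printoptions(precision=4,suppress=True)
W=[back("top",c1(*p),.012) for p in [(22,205),(647,31),(718,295),(88,474)]]
p,e=fit([(.095,.26),(.095,-.18),(-.095,-.18),(-.095,.26)],W);print("rack",p,np.degrees(p[2]),e*1e3)
p,e=fit([(.125,.12),(.125,-.12),(-.125,-.12),(-.125,.12)],[back("top",c2(*q),.01) for q in [(90,28),(497,78),(462,508),(43,457)]]);print("stand",p,np.degrees(p[2]),e*1e3)
for n,L in dict(short=[(155,203),(182,208),(168,367),(139,364)],long=[(319,163),(353,166),(327,446),(295,443)],med=[(476,211),(509,212),(494,429),(464,427)]).items():
    P=np.array([back("top",c2(*q),.13) for q in L]);m=P.mean(0)
    d=(P[0]+P[1]-P[2]-P[3])/2; w=P[0]-P[1]
    s=np.array([np.cos(p[2]),np.sin(p[2])]);o=m-p[:2]
    print(n,m,"len",np.linalg.norm(d),"w",np.linalg.norm(w),"ang",np.degrees(np.arctan2(d[1],d[0])),"in stand",o@s,o@[-s[1],s[0]])
E
```

```text
rack [0.495  0.2377 0.2852] 16.338382210042237 [[ 1.9707  0.9523]
 [ 1.801   0.2863]
 [-1.1836 -2.5884]
 [-2.5881  1.3498]]
stand [ 0.5947 -0.2743 -0.1136] -6.5113921118485 [[ 0.7905  1.3303]
 [ 0.028  -0.6946]
 [-0.958  -0.7998]
 [ 0.1395  0.1642]]
short [ 0.5719 -0.1852] len 0.08437701037658513 w 0.014374613592063157 ang -6.223922416902851 in stand -0.03275843857681201 0.08597863209934997
long [ 0.5633 -0.2701] len 0.14755922705271973 w 0.017970338239688927 ang -6.504424852560187 in stand -0.03162989037896935 0.0006012262192320049
med [ 0.5561 -0.3549] len 0.11375815372924696 w 0.01739631717358938 ang -5.508615242448119 in stand -0.029202641865192395 -0.08444262237156559
```

```bash
python3 - <<'E'
from plant import r,viewer
import numpy as np
np.set_printoptions(precision=4,suppress=True)
c=viewer.capture("wrist"); print(c["mount"],c["camera_matrix"],[k for k in c])
E
```

```text
[[-0.0007 -0.9576 -0.2881  0.0784]
 [ 1.     -0.0007  0.     -0.0001]
 [-0.0003 -0.2881  0.9576 -0.1675]
 [ 0.      0.      0.      1.    ]] [[309.0376   0.     256.3786]
 [  0.     309.0376 195.5685]
 [  0.       0.       1.    ]] ['img', 'camera_matrix', 'mount']
```

Emit:
{"op": "arm_command", "data": {
  "travel": [
    [0.04,-0.1,0.16],
    [0.08,-0.22,0.168],
    [0.12,-0.34,0.168],
    [0.2,-0.44,0.168],
    [0.28,-0.52,0.168],
    [0.38,-0.6,0.168],
    [0.48,-0.67,0.168],
    [0.58,-0.74,0.168],
    [0.67,-0.8,0.168],
    [0.72,-0.832,0.168],
    [0.72,-0.832,0.168],
    [0.72,-0.832,0.168],
    [0.72,-0.832,0.168]
  ],
  "delta_rot": [
    [0,0,0],
    [0,0,0.1],
    [0,0,0.2],
    [0,0,0.3],
    [0,0,0.333],
    [0,0,0.333],
    [0,0,0.333],
    [0,0,0.333],
    [0,0,0.333],
    [0,0,0.333],
    [0,0,0.333],
    [0,0,0.333],
    [0,0,0.333]
  ]
}}

```text
time_s: 1.78
tcp_pos: [0.519, 0.2404, 0.3004]
eef_rot: [-180.0, -0.0, 16.4]
contact_force: [-0.9, 0.6, 0.7]
gripper_width: 0.0878
gripper_force: 0.0
```

```bash
cat > w.py <<'E'
import sys,numpy as np,cv2
from plant import r,viewer
from scipy.spatial.transform import Rotation as Ro
def snap(n):
    s=r.get_state(); c=viewer.capture("wrist")
    T=np.eye(4);T[:3,:3]=Ro.from_euler("xyz",s["eef_rot"],degrees=True).as_matrix();T[:3,3]=s["tcp_pos"]
    C=np.linalg.inv(T@c["mount"])
    np.savez(n+".npz",img=c["img"],K=c["camera_matrix"],R=C[:3,:3],t=C[:3,3])
    return c["img"][:,:,::-1].copy()
E
python3 - <<'E'
from w import *
i=snap("w1"); cv2.imwrite("pics/w1.png",cv2.resize(i,(800,600),interpolation=cv2.INTER_CUBIC))
E
```

```text
(no output)
```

View pics/w1.png

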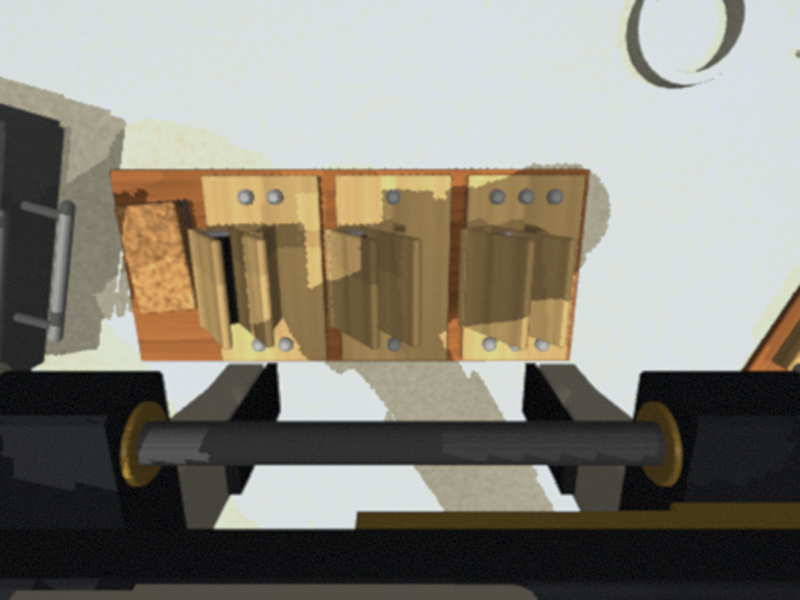

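```bash
cat > ov.py <<'E'
from h import *
v=lambda u,w:((u+.5)*.64-.5,(w+.5)*.64-.5)
P,e=fit([(.095,.26),(.095,-.18),(-.095,-.18),(-.095,.26)],[back("w1",v(*p),.012) for p in [(110,170),(589,170),(569,360),(141,360)]])
s35,c35=np.sin(np.radians(35)),np.cos(np.radians(35))
def pk(yc,p,P=P): # pocket->world
    x,y,z=p; X=np.array([x,yc+c35*y-s35*z,.096+s35*y+c35*z]); c,s=np.cos(P[2]),np.sin(P[2])
    return np.array([P[0]+c*X[0]-s*X[1],P[1]+s*X[0]+c*X[1],X[2]])
def px(n,W):
    c=np.load(n+".npz"); q=c["K"]@(c["R"]@W+c["t"]); return q[:2]/q[2]
E
python3 - <<'E'
from ov import *
print(P,np.degrees(P[2]),e*1e3)
i=np.load("w1.npz")["img"][:,:,::-1][140:228,115:375]
a=cv2.resize(i,None,fx=3,fy=3,interpolation=cv2.INTER_CUBIC); b=a.copy()
for m in (-.12,0,.12):
    for y,z in((11,0),(19,0),(-11,15),(-19,15)):
        q=[tuple(int(k) for k in (px("w1",pk(m,(x,y/1e3,z/1e3)))-[115,140]+.5)*3) for x in(-.045,.045)]
        cv2.line(b,*q,(255,0,0) if y>0 else (0,0,255),1)
cv2.imwrite("pics/ov1.png",np.vstack([a,b]))
E
```

```text
[0.49496792 0.2403265  0.28467987] 16.310954919340592 [[ 0.97580409  2.72685788]
 [ 2.22090173 -1.70190431]
 [-1.14551334 -2.10511746]
 [-2.05119247  1.08016389]]
```

View pics/ov1.png

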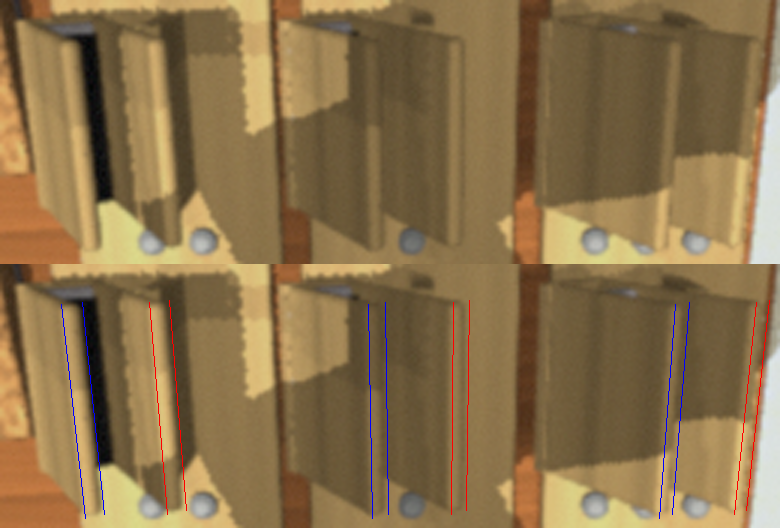

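Emit:
{"op": "arm_command", "data": {
  "travel": [
    [0.02,-0.12,0],
    [0.04,-0.24,0],
    [0.06,-0.36,0],
    [0.08,-0.48,0],
    [0.1,-0.6,0],
    [0.12,-0.72,0],
    [0.14,-0.84,0],
    [0.14,-0.94,0],
    [0.14,-1,0],
    [0.14,-1,0],
    [0.14,-1,0]
  ],
  "delta_rot": [
    [0,0,0],
    [0,0,-0.1],
    [0,0,-0.2],
    [0,0,-0.2535],
    [0,0,-0.2535],
    [0,0,-0.2535],
    [0,0,-0.2535],
    [0,0,-0.2535],
    [0,0,-0.2535],
    [0,0,-0.2535],
    [0,0,-0.2535]
  ]
}}

```text
time_s: 3.2
tcp_pos: [0.5898, -0.2592, 0.3003]
eef_rot: [-180.0, -0.0, -6.5]
contact_force: [-0.6, 0.1, -0.2]
gripper_width: 0.0877
gripper_force: 0.0
```

```bash
python3 - <<'E'
from w import *
i=snap("w2"); cv2.imwrite("pics/w2.png",cv2.resize(i[20:260,110:430],(800,600),interpolation=cv2.INTER_CUBIC))
E
```

```text
(no output)
```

View pics/w2.png

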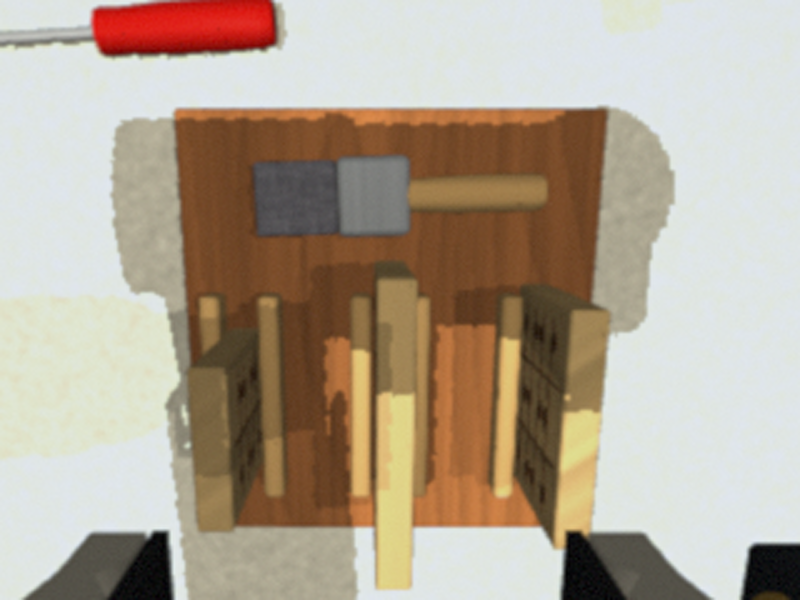

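```bash
python3 - <<'E'
from h import *
g=lambda u,v:((u+.5)/2.5-.5+110,(v+.5)/2.5-.5+20)
np.set_printoptions(precision=4,suppress=True)
C=np.radians(-6.5);s=np.array([np.cos(C),np.sin(C)]);n=np.array([-s[1],s[0]])
for k,L in dict(short=[(191,368),(233,368),(232,529),(198,529)],long=[(376,279),(415,279),(410,588),(376,588)],med=[(569,310),(609,312),(589,545),(557,545)]).items():
    P=np.array([back("w2",g(*q),.13) for q in L]);m=P.mean(0);d=(P[0]+P[1]-P[2]-P[3])/2
    print(k,m,"len",np.linalg.norm(d),"w",np.linalg.norm(P[0]-P[1]),np.linalg.norm(P[2]-P[3]),"ang",np.degrees(np.arctan2(d[1],d[0])),"stand",m@s,m@n)
W=[back("w2",g(*q),.01) for q in [(176,108),(608,108)]];print(W,np.linalg.norm(W[0]-W[1]),np.degrees(np.arctan2(*(W[0]-W[1]))))
E
```

```text
short [ 0.5693 -0.1861] len 0.07743339592326197 w 0.018657792521415324 0.016084096058756027 ang -8.772439346848957 stand 0.5867486229829002 -0.12043930608730684
long [ 0.5639 -0.2688] len 0.1471644151504762 w 0.01676132331206614 0.016476814371921823 ang -6.378758197968512 stand 0.5906771848354923 -0.20324693939495567
med [ 0.5587 -0.3537] len 0.11081249780792495 w 0.01748892527922406 0.015237884485979122 ang -5.717425183199386 stand 0.5951483974991728 -0.28814298863359783
[array([ 0.7314, -0.1701]), array([ 0.7045, -0.4054])] 0.23677974426089807 6.521291300544683
```

Emit:
{"op": "arm_command", "data": {
  "travel": [
    [-0.017,0.075,0],
    [-0.035,0.15,-0.1],
    [-0.035,0.15,-0.2],
    [-0.035,0.15,-0.3],
    [-0.035,0.15,-0.35],
    [-0.035,0.15,-0.386],
    [-0.035,0.15,-0.386],
    [-0.035,0.15,-0.386]
  ],
  "delta_rot": [
    [0,0,0],
    [0,0,0],
    [0,0,0],
    [0,0,0],
    [0,0,0],
    [0,0,0],
    [0,0,0],
    [0,0,0]
  ],
  "grip": 0.6
}}

```text
time_s: 4.25
tcp_pos: [0.5729, -0.1845, 0.1083]
eef_rot: [180.0, -0.1, -6.4]
contact_force: [-0.1, -0.5, -0.0]
gripper_width: 0.0524
gripper_force: 0.0
```

Emit:
{"op": "arm_command", "data": {
  "travel": [
    [0,0,0],
    [0,0,0],
    [0,0,0],
    [0,0,0],
    [0,0,0]
  ],
  "delta_rot": [
    [0,0,0],
    [0,0,0],
    [0,0,0],
    [0,0,0],
    [0,0,0]
  ],
  "grip": 0,
  "newtons": 25
}}

```text
time_s: 4.88
tcp_pos: [0.5722, -0.1852, 0.1073]
eef_rot: [180.0, -0.0, -6.5]
contact_force: [-0.6, 1.6, 0.9]
gripper_width: 0.0179
gripper_force: 25.0
```

Emit:
{"op": "arm_command", "data": {
  "travel": [
    [0,0,0.03],
    [0,0,0.08],
    [0,0,0.16],
    [0,0,0.25],
    [0,0,0.3],
    [0,0,0.3]
  ],
  "delta_rot": [
    [0,0,0],
    [0,0,0],
    [0,0,0],
    [0,0,0],
    [0,0,0],
    [0,0,0]
  ]
}}

```text
time_s: 5.62
tcp_pos: [0.5732, -0.1854, 0.2604]
eef_rot: [-180.0, -0.3, -6.5]
contact_force: [-0.3, -0.9, -1.5]
gripper_width: 0.0175
gripper_force: 25.0
```

```bash
python3 - <<'E'
from ov import *
np.set_printoptions(precision=4,suppress=True)
c,s=np.cos(P[2]),np.sin(P[2]);n=np.array([-s,c]);a=np.array([c,s])
o=lambda u,v:((u+.5)/3-.5+115,(v+.5)/3-.5+140)
for k,U,Lw in((2,(90,144),(154,144)),(1,(380.5,144),(449,144)),(3,(675,144),(739,144))):
    u=back("w1",o(*U),.1023);l=back("w1",o(*Lw),.1020)
    print(k,"wrist mouth y (plank axis):",u@n-.0090,l@n+.0176,"x",u@a)
for k,U,Lw in((1,(393,232),(436,222)),):
    u=back("top",c1(*U),.1023);l=back("top",c1(*Lw),.1020)
    print(k,"top:",u@n-.0090,l@n+.0176,"x",u@a)
print(P[:2]@n,P[:2]@a)
# studs check: mean of 1-stud pair in c1, z~.02
for S in(((399,130),(451,335)),((568,82),(624,285)),((224,178),(276,384))):
    m=np.mean([back("top",c1(*q),.022) for q in S],0);print("studs",m@n,m@a)
E
```

```text
2 wrist mouth y (plank axis): 0.21286271126289633 0.21340242450637031 x 0.5441740816270417
1 wrist mouth y (plank axis): 0.09415702504526835 0.0927566481939506 x 0.5441833935619103
3 wrist mouth y (plank axis): -0.026193558832831143 -0.02585453025503662 x 0.5441928345317085
1 top: 0.0912126047228058 0.09009053457661946 x 0.5434012393748022
0.09164190286843309 0.5425420060254265
studs 0.08995978781673163 0.5427922275088607
studs -0.029437497095491448 0.5434561066237654
studs 0.21082309037036537 0.5431768746475034
```

```bash
cat > g.py <<'E'
import numpy as np
from scipy.spatial.transform import Rotation as Ro
np.set_printoptions(precision=4,suppress=True)
th=np.radians(16.33);a=np.array([np.cos(th),np.sin(th),0]);n=np.array([-a[1],a[0],0]);k=np.array([0,0,1.])
t=np.radians(35);zp=-np.sin(t)*n+np.cos(t)*k;yp=np.cos(t)*n+np.sin(t)*k
Y={1:.0925,2:.2125,3:-.0275};X0=.543
O=lambda i:a*X0+n*Y[i]+k*.096
def tool(phi=0): # tool rot; phi>0 leans fingers to +x of pocket
    z=-zp*np.cos(np.radians(phi))+a*np.sin(np.radians(phi)); y=-yp
    return Ro.from_matrix(np.stack([np.cross(y,z),y,z],1))
down=lambda yaw:Ro.from_euler("xyz",[180,0,yaw],degrees=True)
rv=lambda R1,R0:(R1*R0.inv()).as_rotvec(degrees=True)/90
P=lambda i,x,y,z:O(i)+a*x+yp*y+zp*z
toP=lambda i,p:np.array([(p-O(i))@a,(p-O(i))@yp,(p-O(i))@zp])
E
python3 - <<'E'
from g import *
c=np.array([.5725,-.185,.257])
print(rv(tool(),down(-6.5)));
for z in(.18,.137,.105):print((P(1,0,0,z)-c)/.5,P(1,0,0,z))
E
```

```text
[0.39   0.0335 0.2457]
[-0.0968  0.6547 -0.0271] [0.5241 0.1424 0.2434]
[-0.1106  0.7021 -0.0976] [0.5172 0.166  0.2082]
[-0.121   0.7373 -0.15  ] [0.512  0.1836 0.182 ]
```

Emit:
{"op": "arm_command", "data": {
  "travel": [
    [-0.005,0.05,0.04],
    [-0.02,0.14,0.08],
    [-0.035,0.24,0.08],
    [-0.05,0.34,0.08],
    [-0.065,0.44,0.08],
    [-0.08,0.53,0.07],
    [-0.09,0.6,0.03],
    [-0.097,0.655,-0.027],
    [-0.104,0.68,-0.06],
    [-0.1106,0.702,-0.0976],
    [-0.1106,0.702,-0.0976],
    [-0.1106,0.702,-0.0976],
    [-0.1106,0.702,-0.0976]
  ],
  "delta_rot": [
    [0.04,0.0034,0.0246],
    [0.117,0.01,0.0737],
    [0.195,0.017,0.1228],
    [0.273,0.0235,0.172],
    [0.35,0.03,0.221],
    [0.39,0.0335,0.2457],
    [0.39,0.0335,0.2457],
    [0.39,0.0335,0.2457],
    [0.39,0.0335,0.2457],
    [0.39,0.0335,0.2457],
    [0.39,0.0335,0.2457],
    [0.39,0.0335,0.2457],
    [0.39,0.0335,0.2457]
  ]
}}

```text
time_s: 7.25
tcp_pos: [0.5174, 0.1653, 0.2091]
eef_rot: [-145.0, -0.1, 16.3]
contact_force: [-0.4, -0.4, -1.9]
gripper_width: 0.0176
gripper_force: 25.0
```

```bash
python3 - <<'E'
from w import *
from g import *
s=r.get_state();print(s["time_s"],s["tcp_pos"],toP(1,s["tcp_pos"]),s["eef_rot"],tool().as_euler("xyz",degrees=True),s["contact_force"],s["joints"])
i=snap("w3"); cv2.imwrite("pics/w3.png",cv2.resize(i[30:270,100:420],(800,600),interpolation=cv2.INTER_CUBIC))
E
```

```text
7.25 [0.5174 0.1653 0.2091] [ 0.     -0.0001  0.1381] [-145.02     -0.0515   16.2779] [-145.      0.     16.33] [-0.4102 -0.4096 -1.8648] [ 10.7525  15.0094  -3.3981 -35.6856 -78.0506 105.1918]
```

View pics/w3.png

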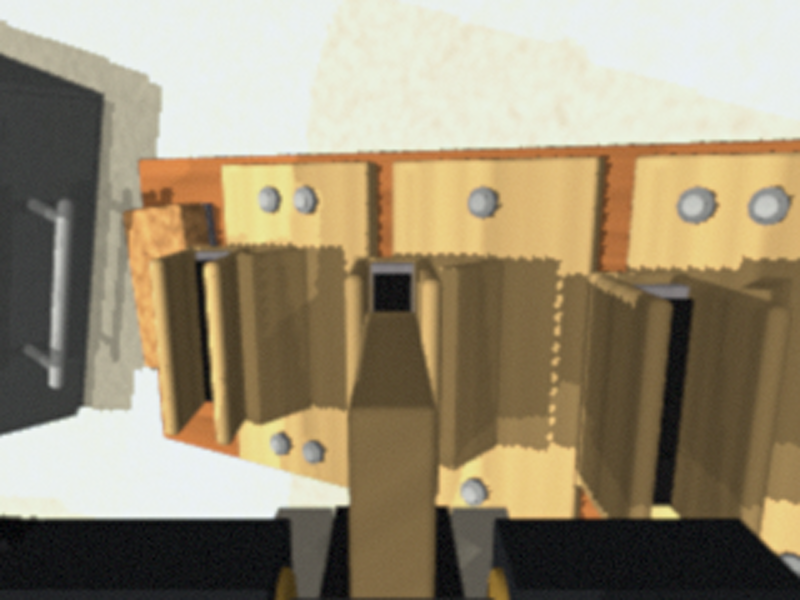

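Emit:
{"op": "arm_command", "data": {
  "travel": [
    [-0.0032,0.011,-0.0164],
    [-0.0064,0.022,-0.0328],
    [-0.009,0.0308,-0.0459],
    [-0.0106,0.0363,-0.0541],
    [-0.0106,0.0363,-0.0541]
  ],
  "delta_rot": [
    [0,0,0],
    [0,0,0],
    [0,0,0],
    [0,0,0],
    [0,0,0]
  ]
}}

```text
time_s: 7.92
tcp_pos: [0.5113, 0.1842, 0.1809]
eef_rot: [-145.0, 0.1, 16.3]
contact_force: [-0.3, -0.7, -0.8]
gripper_width: 0.0179
gripper_force: 25.0
```

Emit:
{"op": "arm_command", "data": {
  "travel": [
    [-0.0016,0.0055,-0.0082],
    [-0.0032,0.011,-0.0164],
    [-0.0048,0.0165,-0.0246],
    [-0.0048,0.0165,-0.0246]
  ],
  "delta_rot": [
    [0,0,0],
    [0,0,0],
    [0,0,0],
    [0,0,0]
  ]
}}

```text
time_s: 8.43
tcp_pos: [0.5088, 0.1924, 0.1686]
eef_rot: [-145.0, 0.1, 16.3]
contact_force: [-0.6, -1.0, -1.2]
gripper_width: 0.0178
gripper_force: 25.0
```

Emit:
{"op": "arm_command", "data": {
  "travel": [
    [-0.0013,0.0044,-0.0066],
    [-0.0026,0.0088,-0.0131],
    [-0.0039,0.0132,-0.0197],
    [-0.0039,0.0132,-0.0197]
  ],
  "delta_rot": [
    [0,0,0],
    [0,0,0],
    [0,0,0],
    [0,0,0]
  ]
}}

```text
time_s: 8.93
tcp_pos: [0.507, 0.1989, 0.1588]
eef_rot: [-145.0, 0.0, 16.3]
contact_force: [-0.1, -0.7, -1.9]
gripper_width: 0.0176
gripper_force: 25.0
```

Emit:
{"op": "arm_command", "data": {
  "travel": [
    [-0.0006,0.0022,-0.0033],
    [-0.0013,0.0044,-0.0066],
    [-0.0013,0.0044,-0.0066]
  ],
  "delta_rot": [
    [0,0,0],
    [0,0,0],
    [0,0,0]
  ]
}}

```text
time_s: 9.3
tcp_pos: [0.5064, 0.2011, 0.1557]
eef_rot: [-145.0, 0.0, 16.3]
contact_force: [1.2, -0.7, -1.9]
gripper_width: 0.0176
gripper_force: 25.0
```

Emit:
{"op": "arm_command", "data": {
  "travel": [
    [-0.0006,0.0022,-0.0033],
    [-0.0013,0.0044,-0.0066],
    [-0.0013,0.0044,-0.0066]
  ],
  "delta_rot": [
    [0,0,0],
    [0,0,0],
    [0,0,0]
  ]
}}

```text
time_s: 9.68
tcp_pos: [0.5058, 0.2033, 0.1524]
eef_rot: [-145.0, 0.0, 16.3]
contact_force: [-0.2, -0.3, -1.1]
gripper_width: 0.018
gripper_force: 25.0
```

Emit:
{"op": "arm_command", "data": {
  "travel": [
    [-0.0006,0.0022,-0.0033],
    [-0.0013,0.0044,-0.0066],
    [-0.0013,0.0044,-0.0066]
  ],
  "delta_rot": [
    [0,0,0],
    [0,0,0],
    [0,0,0]
  ]
}}

```text
time_s: 10.05
tcp_pos: [0.5051, 0.2055, 0.1491]
eef_rot: [-145.0, 0.0, 16.3]
contact_force: [0.2, 0.3, -1.0]
gripper_width: 0.0178
gripper_force: 25.0
```

Emit:
{"op": "arm_command", "data": {
  "travel": [
    [-0.0006,0.0022,-0.0033],
    [-0.0013,0.0044,-0.0066],
    [-0.0013,0.0044,-0.0066]
  ],
  "delta_rot": [
    [0,0,0],
    [0,0,0],
    [0,0,0]
  ]
}}

```text
time_s: 10.42
tcp_pos: [0.5044, 0.2077, 0.1458]
eef_rot: [-145.0, 0.0, 16.3]
contact_force: [0.4, -0.6, -2.3]
gripper_width: 0.0179
gripper_force: 25.0
```

Emit:
{"op": "arm_command", "data": {
  "travel": [
    [-0.0006,0.0022,-0.0033],
    [-0.0013,0.0044,-0.0066],
    [-0.0013,0.0044,-0.0066]
  ],
  "delta_rot": [
    [0,0,0],
    [0,0,0],
    [0,0,0]
  ]
}}

```text
time_s: 10.8
tcp_pos: [0.5038, 0.2099, 0.1425]
eef_rot: [-145.0, 0.0, 16.3]
contact_force: [0.5, 0.2, -2.3]
gripper_width: 0.0176
gripper_force: 25.0
```

Emit:
{"op": "arm_command", "data": {
  "travel": [
    [-0.0006,0.0022,-0.0033],
    [-0.0013,0.0044,-0.0066],
    [-0.0013,0.0044,-0.0066]
  ],
  "delta_rot": [
    [0,0,0],
    [0,0,0],
    [0,0,0]
  ]
}}

```text
time_s: 11.18
tcp_pos: [0.5032, 0.2121, 0.1392]
eef_rot: [-145.0, 0.0, 16.3]
contact_force: [0.5, 0.2, -1.6]
gripper_width: 0.018
gripper_force: 25.0
```

Emit:
{"op": "arm_command", "data": {
  "travel": [
    [-0.0006,0.0022,-0.0033],
    [-0.0013,0.0044,-0.0066],
    [-0.0013,0.0044,-0.0066]
  ],
  "delta_rot": [
    [0,0,0],
    [0,0,0],
    [0,0,0]
  ]
}}

```text
time_s: 11.55
tcp_pos: [0.5025, 0.2143, 0.1359]
eef_rot: [-145.0, 0.0, 16.3]
contact_force: [-0.1, 0.8, -1.9]
gripper_width: 0.0174
gripper_force: 25.0
```

Emit:
{"op": "arm_command", "data": {
  "travel": [
    [-0.0006,0.0022,-0.0033],
    [-0.001,0.0033,-0.0049],
    [-0.001,0.0033,-0.0049]
  ],
  "delta_rot": [
    [0,0,0],
    [0,0,0],
    [0,0,0]
  ]
}}

```text
time_s: 11.92
tcp_pos: [0.5021, 0.2159, 0.1335]
eef_rot: [-145.0, 0.0, 16.3]
contact_force: [-0.3, -0.1, -1.3]
gripper_width: 0.018
gripper_force: 25.0
```

Emit:
{"op": "arm_command", "data": {
  "travel": [
    [-0.0006,0.0022,-0.0033],
    [-0.0006,0.0022,-0.0033],
    [-0.0006,0.0022,-0.0033]
  ],
  "delta_rot": [
    [0,0,0],
    [0,0,0],
    [0,0,0]
  ]
}}

```text
time_s: 12.3
tcp_pos: [0.5021, 0.2168, 0.1322]
eef_rot: [-145.0, -0.0, 16.3]
contact_force: [0.8, -2.1, 2.1]
gripper_width: 0.0179
gripper_force: 25.0
```

Emit:
{"op": "arm_command", "data": {
  "travel": [
    [0,0,0],
    [0,0,0],
    [0,0,0],
    [0,0,0]
  ],
  "delta_rot": [
    [0,0,0],
    [0,0,0],
    [0,0,0],
    [0,0,0]
  ],
  "grip": 0.4
}}

```text
time_s: 12.8
tcp_pos: [0.5018, 0.2171, 0.1319]
eef_rot: [-145.0, 0.0, 16.3]
contact_force: [1.2, 0.1, 0.8]
gripper_width: 0.0353
gripper_force: 0.0
```

Emit:
{"op": "arm_command", "data": {
  "travel": [
    [0.0032,-0.011,0.0164],
    [0.0097,-0.033,0.0491],
    [0.0193,-0.0661,0.0983],
    [0.029,-0.0991,0.1474],
    [0.037,-0.1266,0.1884],
    [0.037,-0.1266,0.1884]
  ],
  "delta_rot": [
    [0,0,0],
    [0,0,0],
    [0,0,0],
    [0,0,0],
    [0,0,0],
    [0,0,0]
  ]
}}

```text
time_s: 13.55
tcp_pos: [0.5219, 0.1522, 0.2289]
eef_rot: [-145.1, -0.3, 16.2]
contact_force: [-0.3, -0.3, 0.2]
gripper_width: 0.0348
gripper_force: 0.0
```

```bash
python3 - <<'E'
from w import *
from g import *
s=r.get_state();print(s["time_s"],s["tcp_pos"],toP(1,s["tcp_pos"]),s["contact_force"])
i=snap("w4"); c=viewer.capture("scene")["img"][:,:,::-1]
A=cv2.resize(i[30:270,100:420],(640,480),interpolation=cv2.INTER_CUBIC)
cv2.imwrite("pics/w4.png",A)
# plan for medium: tilt phi=45 at stand, fingers toward +x
sx=np.radians(-6.5);sa=np.array([np.cos(sx),np.sin(sx),0]);sn=np.array([-sa[1],sa[0],0])
def st(phi):
    z=np.array([0,0,-1.])*np.cos(np.radians(phi))+sa*np.sin(np.radians(phi)); return Ro.from_matrix(np.stack([np.cross(-sn,z),-sn,z],1))
print(rv(st(0),tool()),rv(st(45),st(0)),rv(st(50),st(0)),rv(tool(45),st(45)),rv(tool(45),tool()))
E
```

```text
13.55 [0.5219 0.1522 0.2289] [ 0.0007 -0.0001  0.1623] [-0.3049 -0.3366  0.1834]
[-0.39   -0.0335 -0.2457] [-0.0566 -0.4968  0.    ] [-0.0629 -0.552   0.    ] [0.39   0.0335 0.2457] [ 0.1152 -0.3931 -0.2868]
```

View pics/w4.png

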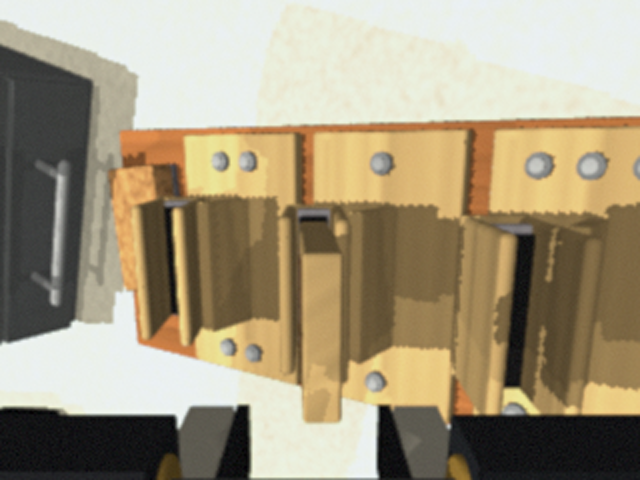

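Emit:
{"op": "arm_command", "data": {
  "travel": [
    [0,-0.06,0.06],
    [-0.01,-0.16,0.12],
    [-0.01,-0.28,0.147],
    [-0.02,-0.4,0.147],
    [-0.03,-0.52,0.147],
    [-0.042,-0.64,0.147],
    [-0.042,-0.74,0.147],
    [-0.042,-0.808,0.147],
    [-0.042,-0.808,0.147]
  ],
  "delta_rot": [
    [0,0,0],
    [-0.078,-0.0067,-0.049],
    [-0.156,-0.0134,-0.098],
    [-0.234,-0.02,-0.147],
    [-0.312,-0.027,-0.196],
    [-0.39,-0.0335,-0.2457],
    [-0.39,-0.0335,-0.2457],
    [-0.39,-0.0335,-0.2457],
    [-0.39,-0.0335,-0.2457]
  ],
  "grip": 0.6
}}

```text
time_s: 14.78
tcp_pos: [0.4987, -0.2516, 0.2984]
eef_rot: [-180.0, 0.1, -6.7]
contact_force: [-0.2, 0.4, -0.2]
gripper_width: 0.0525
gripper_force: 0.0
```

```bash
cat >> g.py <<'E'
sx=np.radians(-6.5);sa=np.array([np.cos(sx),np.sin(sx),0]);sn=np.array([-sa[1],sa[0],0])
def st(phi):
    z=-k*np.cos(np.radians(phi))+sa*np.sin(np.radians(phi)); return Ro.from_matrix(np.stack([np.cross(-sn,z),-sn,z],1))
S=lambda x,y,z:sa*x+sn*y+k*z
E
python3 - <<'E'
from g import *
from plant import r
s=r.get_state();print(s["tcp_pos"],s["eef_rot"],s["joints"])
c=P(1,0,0,.159)+np.array([-.042,-.808,.147])*.5;print(c)
print((S(.546,-.2892,.20)-c)/.5,(S(.546,-.2892,.11)-c)/.5,rv(st(50),st(0)))
# short board x check
q=np.load("w4.npz")
for u,v in((260,155.5),(260.5,240)):
    d=q["R"].T@np.linalg.inv(q["K"])@[u,v,1];o=-q["R"].T@q["t"]
    A=toP(1,o);B=toP(1,o+d)-A;print(A+B*(.0675-A[2])/B[2])
E
```

```text
[ 0.4987 -0.2516  0.2984] [-179.9909    0.1371   -6.6513] [ -6.7005   7.1596  -6.423   -0.0092 -76.5546  90.0513]
[ 0.4997 -0.2501  0.2997]
[ 0.02   -0.1981 -0.1995] [ 0.02   -0.1981 -0.3795] [-0.0629 -0.552   0.    ]
[ 0.0363 -0.004   0.0675]
[-0.0423 -0.0048  0.0675]
```

Emit:
{"op": "arm_command", "data": {
  "travel": [
    [0.024,-0.07,0],
    [0.024,-0.14,0],
    [0.024,-0.1985,-0.05],
    [0.024,-0.1985,-0.1],
    [0.024,-0.1985,-0.16],
    [0.024,-0.1985,-0.2],
    [0.024,-0.1985,-0.2],
    [0.024,-0.1985,-0.2]
  ],
  "delta_rot": [
    [-0.0126,-0.11,0],
    [-0.0252,-0.22,0],
    [-0.0378,-0.33,0],
    [-0.05,-0.44,0],
    [-0.0629,-0.552,0],
    [-0.0629,-0.552,0],
    [-0.0629,-0.552,0],
    [-0.0629,-0.552,0]
  ]
}}

```text
time_s: 15.78
tcp_pos: [0.5106, -0.3493, 0.1982]
eef_rot: [-179.8, -49.9, -6.8]
contact_force: [0.1, -0.2, 0.5]
gripper_width: 0.0522
gripper_force: 0.0
```

```bash
python3 - <<'E'
from g import *
from plant import r
s=r.get_state();p=s["tcp_pos"];print(p,p@sa,p@sn,s["eef_rot"],rv(st(50),Ro.from_euler("xyz",s["eef_rot"],degrees=True))*90,s["joints"])
E
```

```text
[ 0.5106 -0.3493  0.1982] 0.5468447140345348 -0.2892572710530676 [-179.7576  -49.8858   -6.7818] [-0.1682 -0.0954  0.0963] [-39.2768   2.4105 -24.5492 -55.6818 -30.1166 164.0759]
```

```bash
cat > kin.py <<'E'
import numpy as np
from scipy.spatial.transform import Rotation as Ro
from scipy.optimize import least_squares
D=[([92.8266,20.589,.6348,-.0202,-70.135,-16.507],[.15955,.65537,.21526],[179.909,-.007,-13.687]),
([10.7525,15.0094,-3.3981,-35.6856,-78.0506,105.1918],[.5174,.1653,.2091],[-145.02,-.0515,16.2779]),
([-6.7005,7.1596,-6.423,-.0092,-76.5546,90.0513],[.4987,-.2516,.2984],[-179.99,.137,-6.651]),
([-39.2768,2.4105,-24.5492,-55.6818,-30.1166,164.0759],[.5106,-.3493,.1982],[-179.7576,-49.8858,-6.7818])]
rot=lambda ax,d:Ro.from_euler(ax,d,degrees=True)
def fk(q,p,s=(1,-1,1)):
    r0,h,L1,e,L2,d,q1,q6,yo=p
    A=rot("z",q[0]+q1)
    B=A*rot("y",q[1]-q[2])
    W=A.apply([r0,yo,h])+(A*rot("y",q[1])).apply([0,0,L1])+B.apply([L2,0,e])
    R=B*rot("x",s[0]*q[3])*rot("y",s[1]*q[4])*rot("x",s[2]*q[5]+q6)
    R=R*Ro.from_matrix([[0,0,1],[0,1,0],[-1,0,0]]) # tool z = local x
    return W+R.apply([0,0,d]),R
def fitk():
    best=None
    for s in [(i,j,l) for i in(1,-1) for j in(1,-1) for l in(1,-1)]:
      for q1 in(0,-90,90):
       for q6 in(0,90,180,-90):
        def f(p):
            o=[]
            for q,t,e in D:
                x,R=fk(q,p,s);o+=list((x-t)*5)+list((R*Ro.from_euler("xyz",e,degrees=True).inv()).as_rotvec())
            return o
        z=least_squares(f,[0,.3,.4,0,.4,.2,q1,q6,0],x_scale=[.1,.1,.1,.1,.1,.1,10,10,.1],max_nfev=60)
        if best is None or z.cost<best[0]: best=(z.cost,z.x,s)
    return best
E
python3 - <<'E'
from kin import *
np.set_printoptions(precision=3,suppress=True)
b=fitk();print(b)
for q,t,e in D:
    x,R=fk(q,b[1],b[2]);print((x-t)*1e3,(R*Ro.from_euler("xyz",e,degrees=True).inv()).as_rotvec(degrees=True))
import pickle;pickle.dump(b,open("k.pkl","wb"))
E
```

```text
(np.float64(0.15223880127824257), array([ -0.653,   0.387,   0.655,  -0.055,   1.126,   0.42 ,   5.046,
       -85.63 ,  -0.221]), (-1, -1, -1))
[-25.659 -14.426 -71.387] [-0.001 -0.007  0.676]
[ 1.838  1.499 58.363] [-0.804  2.372  1.465]
[ 4.221 16.488  0.314] [-0.011  0.002  0.676]
[-21.265 -39.885  12.709] [ 3.334 -0.23   2.229]
```

```bash
cat > kin2.py <<'E'
from kin import *
def fk(q,p,s=(1,-1,1)):
    r0,h,L1,e,L2,d,c,q6,yo,y4,z4,l1x=p
    A=rot("z",q[0]); B=A*rot("y",q[1]-q[2]+c); F=B*rot("x",s[0]*q[3])
    W=A.apply([r0,yo,h])+(A*rot("y",q[1])).apply([0,0,L1])+B.apply([L2,0,e])+F.apply([0,y4,z4])
    G=F*rot("y",s[1]*q[4]-c); R=G*rot("x",s[2]*q[5]+q6)*Ro.from_matrix([[0,0,1],[0,1,0],[-1,0,0]])
    return W+G.apply([d,0,l1x]),R
def fitk(D=D):
    best=None
    for s in [(i,-1,l) for i in(1,-1) for l in(1,-1)]:
       for q6 in(90,-90):
        def f(p):
            o=[]
            for q,t,e in D:
                x,R=fk(q,p,s);o+=list((x-t)*5)+list((R*Ro.from_euler("xyz",e,degrees=True).inv()).as_rotvec()*2)
            return o+list((p-p0)*[.02,.02,.02,.02,.02,.02,0,0,.02,.02,.02,.02])
        p0=np.array([0,.3,.4,0,.4,.2,0,q6,-.1,0,0,0])
        z=least_squares(f,p0,x_scale=[.1,.1,.1,.1,.1,.1,10,10,.1,.1,.1,.1],max_nfev=300)
        if best is None or z.cost<best[0]: best=(z.cost,z.x,s)
    return best
E
python3 - <<'E'
from kin2 import *
np.set_printoptions(precision=3,suppress=True)
b=fitk();print(b)
for q,t,e in D:
    x,R=fk(q,b[1],b[2]);print((x-t)*1e3,(R*Ro.from_euler("xyz",e,degrees=True).inv()).as_rotvec(degrees=True))
import pickle;pickle.dump(b,open("k.pkl","wb"))
E
```

```text
(np.float64(2.7475474762298943e-05), array([ -0.   ,   0.199,   0.602,  -0.   ,   0.464,   0.388,   0.   ,
       270.   ,  -0.   ,  -0.192,   0.   ,  -0.   ]), (-1, -1, -1))
[-0.023 -0.033  0.012] [ 0. -0. -0.]
[0.022 0.005 0.001] [-0. -0.  0.]
[ 0.005 -0.025 -0.01 ] [-0.001  0.    -0.   ]
[-0.    -0.002 -0.002] [-0.  0. -0.]
```

```bash
cat > ik.py <<'E'
from kin2 import *
from g import *
import pickle
b=pickle.load(open("k.pkl","rb"))
lo=np.array([-176,-82,-58.3,-173.9,-174.8,-.11*0-175]);hi=np.array([176,121.7,71.7,95.5,-.11,173.66]);lo[5]=-173.66
def ik(t,R,q0):
    def f(q):
        x,r=fk(q,b[1],b[2]);return list((x-t)*5)+list((r*R.inv()).as_rotvec())
    z=least_squares(f,q0,x_scale=30.);return z.x,z.cost
flip=rot("z",180)
def path(q,T):
    for t,R in T:
        q,c=ik(t,R,q); m=min((q-lo).min(),(hi-q).min())
        print(q.round(0),"err %.1e margin %.0f"%(c,m))
    return q
E
python3 - <<'E'
from ik import *
from scipy.spatial.transform import Slerp
q=np.array(D[3][0])
for phi in(50,-50):
  for fl in(False,True):
    g=lambda R:R*flip if fl else R
    bx=-.045 if phi>0 else .045
    a0,a1=S(.593+bx,-.2892,.24),P(2,bx,0,.14); R=Slerp([0,1],Ro.concatenate([st(phi),tool(phi)]))
    T=[(S(.593+bx,-.2892,.11),g(st(phi)))]+[(a0+(a1-a0)*w+k*.05*np.sin(np.pi*w),g(R(w))) for w in np.linspace(0,1,5)]+[(P(2,bx,0,.048),g(tool(phi)))]
    print(phi,fl);
    q0,_=ik(*T[0],q)
    if fl: q0=min((ik(*T[0],q+np.array([0,0,0,0,0,d]))[0] for d in(-180,180)),key=lambda z:abs(z[5]))
    if phi<0:
        q0,_=ik(S(.5,-.29,.25),g(st(0)),np.array(D[2][0])+[0,0,0,0,0,-180*fl]); 
        q0,_=ik(S(.6,-.29,.25),g(st(-25)),q0)
    path(q0,T)
E
```

```text
50 False
[-47.  12. -26. -73. -31. 189.] err 2.9e-25 margin -15
[-36.  -1. -24. -48. -30. 154.] err 5.6e-19 margin 19
[-20. -13. -31. -40. -32. 132.] err 6.9e-22 margin 27
[ 16. -26. -50.  -9. -16.  78.] err 6.8e-27 margin 8
[ 23. -23. -44. -39. -17.  99.] err 2.7e-03 margin 14
[ 35. -14. -42. -66.  -7. 117.] err 1.4e-04 margin 7
[ 67.   1. -54. -48.  29.  78.] err 2.6e-25 margin -29
50 True
[-47.  12. -26. -73. -31.   9.] err 2.9e-25 margin 31
[-36.  -1. -24. -48. -30. -26.] err 5.6e-19 margin 30
[-20. -13. -31. -40. -32. -48.] err 6.8e-22 margin 27
[  16.  -26.  -50.   -9.  -16. -102.] err 9.6e-27 margin 8
[  14.  -23.  -73.   55.   19. -166.] err 1.1e-03 margin -19
[ 35. -14. -42. -66.  -7. -63.] err 1.4e-04 margin 7
[  67.    1.  -54.  -48.   29. -102.] err 7.8e-15 margin -29
-50 False
[ -12.   60.   40.    5. -120.   96.] err 1.5e-21 margin 32
[ -12.   56.   48.    6. -132.   98.] err 3.0e-24 margin 24
[  -3.   47.   37.   -5. -132.   95.] err 1.4e-21 margin 34
[   7.   43.   33.  -17. -132.   91.] err 1.6e-26 margin 38
[  16.   43.   33.  -28. -130.   89.] err 2.0e-27 margin 39
[  26.   47.   36.  -37. -126.   88.] err 3.4e-27 margin 35
[  29.   50.   34.  -37. -119.   90.] err 6.3e-17 margin 38
-50 True
[ -12.   60.   40.    5. -120.  -84.] err 1.4e-21 margin 32
[ -12.   56.   48.    6. -132.  -82.] err 2.3e-24 margin 24
[  -3.   47.   37.   -5. -132.  -85.] err 1.3e-21 margin 34
[   7.   43.   33.  -17. -132.  -89.] err 3.9e-26 margin 38
[  16.   43.   33.  -28. -130.  -91.] err 2.6e-27 margin 39
[  26.   47.   36.  -37. -126.  -92.] err 6.0e-27 margin 35
[  29.   50.   34.  -37. -119.  -90.] err 6.3e-17 margin 38
```

Emit:
{"op": "arm_command", "data": {
  "travel": [
    [0,0,0.06],
    [0.04,-0.005,0.14],
    [0.08,-0.01,0.2],
    [0.12,-0.015,0.2],
    [0.16,-0.02,0.2],
    [0.179,-0.0202,0.2],
    [0.179,-0.0202,0.2]
  ],
  "delta_rot": [
    [0.0126,0.11,0],
    [0.0252,0.22,0],
    [0.0378,0.33,0],
    [0.05,0.44,0],
    [0.0629,0.552,0],
    [0.0629,0.552,0],
    [0.0629,0.552,0]
  ]
}}

```text
time_s: 16.65
tcp_pos: [0.6042, -0.358, 0.2942]
eef_rot: [179.9, 0.6, -6.4]
contact_force: [-0.4, 0.2, -0.4]
gripper_width: 0.0527
gripper_force: 0.0
```

Emit:
{"op": "arm_command", "data": {
  "travel": [
    [0,0,0],
    [0,0,0],
    [0,0,0],
    [0,0,0],
    [0,0,-0.08],
    [0,0,-0.16],
    [0,0,-0.2],
    [0,0,-0.2],
    [0,0,-0.2]
  ],
  "delta_rot": [
    [0.0126,0.11,0],
    [0.0252,0.22,0],
    [0.0378,0.33,0],
    [0.05,0.44,0],
    [0.0629,0.552,0],
    [0.0629,0.552,0],
    [0.0629,0.552,0],
    [0.0629,0.552,0],
    [0.0629,0.552,0]
  ]
}}

```text
time_s: 17.77
tcp_pos: [0.6015, -0.3601, 0.2051]
eef_rot: [179.7, 49.5, -6.7]
contact_force: [-0.0, 0.2, 1.8]
gripper_width: 0.0527
gripper_force: 0.0
```

```bash
python3 - <<'E'
from g import *
from plant import r
s=r.get_state();p=s["tcp_pos"];print(s["time_s"],p,p@sa,p@sn,rv(st(-50),Ro.from_euler("xyz",s["eef_rot"],degrees=True))*90,s["joints"])
E
```

```text
17.775 [ 0.6015 -0.3601  0.2051] 0.6384399260899416 -0.2897249215613562 [0.2314 0.4443 0.0099] [ -12.4388   56.3672   44.6878    5.8346 -127.5496   97.2831]
```

Emit:
{"op": "arm_command", "data": {
  "travel": [
    [0,0,-0.06],
    [0,0,-0.12],
    [0,0,-0.15],
    [0,0,-0.17],
    [0,0,-0.179],
    [0,0,-0.179],
    [0,0,-0.179],
    [0,0,-0.179]
  ],
  "delta_rot": [
    [0,0,0],
    [0,0,0],
    [0,0,0],
    [0,0,0],
    [0,0,0],
    [0,0,0],
    [0,0,0],
    [0,0,0]
  ]
}}

```text
time_s: 18.77
tcp_pos: [0.6011, -0.3598, 0.1106]
eef_rot: [180.0, 50.0, -6.6]
contact_force: [-0.1, -0.5, -0.3]
gripper_width: 0.0522
gripper_force: 0.0
```

Emit:
{"op": "arm_command", "data": {
  "travel": [
    [0,0,0],
    [0,0,0],
    [0,0,0],
    [0,0,0],
    [0,0,0]
  ],
  "delta_rot": [
    [0,0,0],
    [0,0,0],
    [0,0,0],
    [0,0,0],
    [0,0,0]
  ],
  "grip": 0,
  "newtons": 40
}}

```text
time_s: 19.4
tcp_pos: [0.6009, -0.3596, 0.1101]
eef_rot: [180.0, 50.0, -6.5]
contact_force: [0.2, 0.7, 0.0]
gripper_width: 0.0175
gripper_force: 40.0
```

Emit:
{"op": "arm_command", "data": {
  "travel": [
    [0,0,0.03],
    [0,0,0.08],
    [0,0,0.16],
    [0,0,0.26],
    [0,0,0.34],
    [0,0,0.38],
    [0,0,0.38]
  ],
  "delta_rot": [
    [0,0,0],
    [0,0,0],
    [0,0,0],
    [0,0,0],
    [0,0,0],
    [0,0,0],
    [0,0,0]
  ]
}}

```text
time_s: 20.27
tcp_pos: [0.601, -0.3599, 0.3036]
eef_rot: [179.9, 49.7, -6.6]
contact_force: [-0.9, -0.4, -2.6]
gripper_width: 0.0173
gripper_force: 40.0
```

```bash
sed -i 's/^Y=.*;X0/Y={1:.0925,2:.2127,3:-.027};X0/' g.py; python3 - <<'E'
from ik import *
c=S(.638,-.2892,.11+.19);h=P(2,.045,0,.14);m=c+np.array([-.05,.95,.04])*.5*0.62
R0,R1=st(-50),tool(-50)
print("c",c,"h",h,"d",(h-c)/.5,rv(R1,R0))
m=c+np.array([0,.3,.02]);m[0]=(c[0]+h[0])/2
print("m",(m-c)/.5,"then",(h-m)/.5,"half rot",rv(R1,R0)/2)
from plant import r
s=r.get_state();print(s["tcp_pos"],s["contact_force"])
E
```

```text
c [ 0.6012 -0.3596  0.3   ] h [0.5271 0.2924 0.2107] d [-0.1482  1.3039 -0.1786] [0.39   0.0335 0.2457]
m [-0.0741  0.6     0.04  ] then [-0.0741  0.7039 -0.2186] half rot [0.195  0.0168 0.1228]
[ 0.601  -0.3599  0.3036] [-0.8824 -0.3663 -2.6202]
```

Emit:
{"op": "arm_command", "data": {
  "travel": [
    [-0.01,0.08,0.02],
    [-0.02,0.2,0.04],
    [-0.035,0.32,0.04],
    [-0.05,0.44,0.04],
    [-0.065,0.54,0.04],
    [-0.0741,0.6,0.04]
  ],
  "delta_rot": [
    [0.03,0.0026,0.019],
    [0.07,0.006,0.044],
    [0.11,0.0095,0.069],
    [0.15,0.013,0.0945],
    [0.19,0.0164,0.12],
    [0.195,0.0168,0.1228]
  ]
}}

```text
time_s: 21.02
tcp_pos: [0.5632, -0.057, 0.3199]
eef_rot: [-152.8, 48.6, 25.5]
contact_force: [0.6, 0.2, -1.5]
gripper_width: 0.017
gripper_force: 40.0
```

Emit:
{"op": "arm_command", "data": {
  "travel": [
    [-0.01,0.1,0],
    [-0.02,0.21,0],
    [-0.03,0.32,0],
    [-0.04,0.43,0],
    [-0.05,0.53,-0.02],
    [-0.052,0.6,-0.07],
    [-0.0548,0.638,-0.1206],
    [-0.0645,0.671,-0.17],
    [-0.0741,0.7039,-0.2186],
    [-0.0741,0.7039,-0.2186],
    [-0.0741,0.7039,-0.2186],
    [-0.0741,0.7039,-0.2186]
  ],
  "delta_rot": [
    [0.05,0.0043,0.0315],
    [0.1,0.0086,0.063],
    [0.15,0.013,0.0945],
    [0.195,0.0168,0.1228],
    [0.195,0.0168,0.1228],
    [0.195,0.0168,0.1228],
    [0.195,0.0168,0.1228],
    [0.195,0.0168,0.1228],
    [0.195,0.0168,0.1228],
    [0.195,0.0168,0.1228],
    [0.195,0.0168,0.1228],
    [0.195,0.0168,0.1228]
  ]
}}

```text
time_s: 22.52
tcp_pos: [0.5274, 0.2916, 0.212]
eef_rot: [-132.6, 38.8, 50.6]
contact_force: [0.1, -0.5, -1.8]
gripper_width: 0.0173
gripper_force: 40.0
```

```bash
python3 - <<'E'
from w import *
from g import *
s=r.get_state();p=s["tcp_pos"];print(s["time_s"],p,toP(2,p),rv(tool(-50),Ro.from_euler("xyz",s["eef_rot"],degrees=True))*90,s["contact_force"],s["moment"])
i=snap("w5"); c=viewer.capture("scene")["img"][:,:,::-1]
A=np.hstack([cv2.resize(i[0:384,100:420],(400,480)),cv2.resize(c[140:260,240:340],(400,480),interpolation=cv2.INTER_CUBIC)])
cv2.imwrite("pics/w5.png",A)
E
```

```text
22.525 [0.5274 0.2916 0.212 ] [0.0451 0.     0.1416] [-0.0026  0.0946  0.0615] [ 0.0586 -0.464  -1.8272] [-0.7606 -3.6652 -0.018 ]
```

View pics/w5.png

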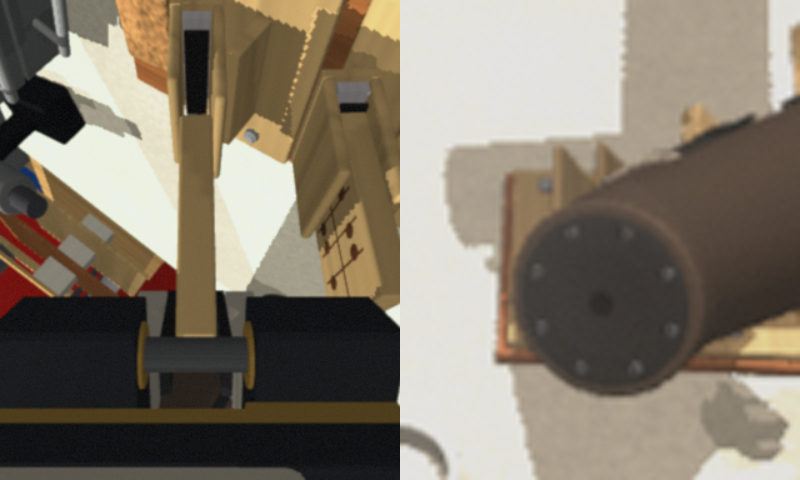

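Emit:
{"op": "arm_command", "data": {
  "travel": [
    [-0.0032,0.011,-0.0164],
    [-0.0064,0.022,-0.0328],
    [-0.009,0.0308,-0.0459],
    [-0.0106,0.0363,-0.0541],
    [-0.0106,0.0363,-0.0541]
  ],
  "delta_rot": [
    [0,0,0],
    [0,0,0],
    [0,0,0],
    [0,0,0],
    [0,0,0]
  ]
}}

```text
time_s: 23.25
tcp_pos: [0.5212, 0.3107, 0.1833]
eef_rot: [-132.5, 38.9, 50.7]
contact_force: [-0.5, 0.0, -2.5]
gripper_width: 0.0172
gripper_force: 40.0
```

Emit:
{"op": "arm_command", "data": {
  "travel": [
    [-0.0016,0.0055,-0.0082],
    [-0.0032,0.011,-0.0164],
    [-0.0048,0.0165,-0.0246],
    [-0.0048,0.0165,-0.0246]
  ],
  "delta_rot": [
    [0,0,0],
    [0,0,0],
    [0,0,0],
    [0,0,0]
  ]
}}

```text
time_s: 23.75
tcp_pos: [0.5188, 0.3189, 0.171]
eef_rot: [-132.5, 38.9, 50.7]
contact_force: [0.8, 0.4, -2.1]
gripper_width: 0.0174
gripper_force: 40.0
```

Bottom at about -8, no contact. Continue to -19, then feel.

Emit:
{"op": "arm_command", "data": {
  "travel": [
    [-0.0013,0.0044,-0.0066],
    [-0.0026,0.0088,-0.0131],
    [-0.0035,0.0121,-0.018],
    [-0.0035,0.0121,-0.018]
  ],
  "delta_rot": [
    [0,0,0],
    [0,0,0],
    [0,0,0],
    [0,0,0]
  ]
}}

```text
time_s: 24.25
tcp_pos: [0.5171, 0.3248, 0.1622]
eef_rot: [-132.5, 38.9, 50.7]
contact_force: [-0.4, -0.6, -1.9]
gripper_width: 0.0173
gripper_force: 40.0
```

Emit:
{"op": "arm_command", "data": {
  "travel": [
    [-0.0006,0.0022,-0.0033],
    [-0.0013,0.0044,-0.0066],
    [-0.0013,0.0044,-0.0066]
  ],
  "delta_rot": [
    [0,0,0],
    [0,0,0],
    [0,0,0]
  ]
}}

```text
time_s: 24.62
tcp_pos: [0.5166, 0.327, 0.1591]
eef_rot: [-132.5, 38.9, 50.7]
contact_force: [0.4, -0.8, -2.5]
gripper_width: 0.0173
gripper_force: 40.0
```

Bottom at about -23.

Emit:
{"op": "arm_command", "data": {
  "travel": [
    [-0.0006,0.0022,-0.0033],
    [-0.001,0.0033,-0.0049],
    [-0.001,0.0033,-0.0049]
  ],
  "delta_rot": [
    [0,0,0],
    [0,0,0],
    [0,0,0]
  ]
}}

```text
time_s: 25.0
tcp_pos: [0.5161, 0.3286, 0.1567]
eef_rot: [-132.5, 38.9, 50.7]
contact_force: [-0.4, -1.0, -2.4]
gripper_width: 0.0171
gripper_force: 40.0
```

Emit:
{"op": "arm_command", "data": {
  "travel": [
    [-0.0006,0.0022,-0.0033],
    [-0.001,0.0033,-0.0049],
    [-0.001,0.0033,-0.0049]
  ],
  "delta_rot": [
    [0,0,0],
    [0,0,0],
    [0,0,0]
  ]
}}

```text
time_s: 25.38
tcp_pos: [0.5156, 0.3303, 0.1542]
eef_rot: [-132.5, 38.9, 50.7]
contact_force: [-0.1, 0.8, -1.7]
gripper_width: 0.0175
gripper_force: 40.0
```

Emit:
{"op": "arm_command", "data": {
  "travel": [
    [-0.0006,0.0022,-0.0033],
    [-0.0013,0.0044,-0.0066],
    [-0.0013,0.0044,-0.0066]
  ],
  "delta_rot": [
    [0,0,0],
    [0,0,0],
    [0,0,0]
  ]
}}

```text
time_s: 25.75
tcp_pos: [0.5149, 0.3325, 0.1508]
eef_rot: [-132.5, 38.9, 50.7]
contact_force: [-0.5, 0.4, -1.5]
gripper_width: 0.0172
gripper_force: 40.0
```

Emit:
{"op": "arm_command", "data": {
  "travel": [
    [-0.0006,0.0022,-0.0033],
    [-0.0013,0.0044,-0.0066],
    [-0.0013,0.0044,-0.0066]
  ],
  "delta_rot": [
    [0,0,0],
    [0,0,0],
    [0,0,0]
  ]
}}

```text
time_s: 26.12
tcp_pos: [0.5143, 0.3347, 0.1475]
eef_rot: [-132.5, 38.9, 50.7]
contact_force: [0.9, -0.1, -2.6]
gripper_width: 0.0173
gripper_force: 40.0
```

Emit:
{"op": "arm_command", "data": {
  "travel": [
    [-0.0006,0.0022,-0.0033],
    [-0.0013,0.0044,-0.0066],
    [-0.0013,0.0044,-0.0066]
  ],
  "delta_rot": [
    [0,0,0],
    [0,0,0],
    [0,0,0]
  ]
}}

```text
time_s: 26.5
tcp_pos: [0.5136, 0.3369, 0.1442]
eef_rot: [-132.5, 38.9, 50.7]
contact_force: [-0.3, 0.5, -1.1]
gripper_width: 0.0173
gripper_force: 40.0
```

Emit:
{"op": "arm_command", "data": {
  "travel": [
    [-0.0006,0.0022,-0.0033],
    [-0.001,0.0033,-0.0049],
    [-0.001,0.0033,-0.0049]
  ],
  "delta_rot": [
    [0,0,0],
    [0,0,0],
    [0,0,0]
  ]
}}

```text
time_s: 26.88
tcp_pos: [0.5132, 0.3385, 0.1419]
eef_rot: [-132.5, 38.9, 50.7]
contact_force: [-0.4, 0.1, -1.9]
gripper_width: 0.0175
gripper_force: 40.0
```

Emit:
{"op": "arm_command", "data": {
  "travel": [
    [-0.0006,0.0022,-0.0033],
    [-0.001,0.0033,-0.0049],
    [-0.001,0.0033,-0.0049]
  ],
  "delta_rot": [
    [0,0,0],
    [0,0,0],
    [0,0,0]
  ]
}}

```text
time_s: 27.25
tcp_pos: [0.5127, 0.3402, 0.1394]
eef_rot: [-132.5, 38.9, 50.7]
contact_force: [-0.6, -0.2, -2.4]
gripper_width: 0.0175
gripper_force: 40.0
```

Emit:
{"op": "arm_command", "data": {
  "travel": [
    [-0.0006,0.0022,-0.0033],
    [-0.001,0.0033,-0.0049],
    [-0.001,0.0033,-0.0049]
  ],
  "delta_rot": [
    [0,0,0],
    [0,0,0],
    [0,0,0]
  ]
}}

```text
time_s: 27.62
tcp_pos: [0.5124, 0.3416, 0.1373]
eef_rot: [-132.6, 38.9, 50.7]
contact_force: [2.2, -1.2, -0.3]
gripper_width: 0.0174
gripper_force: 40.0
```

Emit:
{"op": "arm_command", "data": {
  "travel": [
    [-0.0003,0.0011,-0.0016],
    [-0.0003,0.0011,-0.0016]
  ],
  "delta_rot": [
    [0,0,0],
    [0,0,0]
  ]
}}

```text
time_s: 27.88
tcp_pos: [0.5123, 0.342, 0.1366]
eef_rot: [-132.6, 38.9, 50.6]
contact_force: [2.9, -1.7, 1.7]
gripper_width: 0.0175
gripper_force: 40.0
```

Emit:
{"op": "arm_command", "data": {
  "travel": [
    [0,0,0],
    [0,0,0],
    [0,0,0],
    [0,0,0]
  ],
  "delta_rot": [
    [0,0,0],
    [0,0,0],
    [0,0,0],
    [0,0,0]
  ],
  "grip": 0.4
}}

```text
time_s: 28.38
tcp_pos: [0.5119, 0.3425, 0.1361]
eef_rot: [-132.5, 38.9, 50.7]
contact_force: [-0.0, -0.6, 0.6]
gripper_width: 0.0352
gripper_force: 0.0
```

Emit:
{"op": "arm_command", "data": {
  "travel": [
    [0.0032,-0.011,0.0164],
    [0.0097,-0.033,0.0491],
    [0.0193,-0.0661,0.0983],
    [0.029,-0.0991,0.1474],
    [0.037,-0.1266,0.1884],
    [0.037,-0.1266,0.1884]
  ],
  "delta_rot": [
    [0,0,0],
    [0,0,0],
    [0,0,0],
    [0,0,0],
    [0,0,0],
    [0,0,0]
  ]
}}

```text
time_s: 29.12
tcp_pos: [0.5318, 0.2776, 0.2331]
eef_rot: [-132.7, 38.7, 50.4]
contact_force: [0.3, 0.7, -0.8]
gripper_width: 0.0348
gripper_force: 0.0
```

```bash
python3 - <<'E'
from ik import *
from w import *
s=r.get_state();print(s["time_s"],s["tcp_pos"],toP(2,s["tcp_pos"]),s["contact_force"])
snap("w6");c=viewer.capture("scene");np.savez("s6.npz",img=c["img"],K=c["camera_matrix"],R=c["R"],t=c["t"])
c=P(2,.045,0,.164); h=S(.5905,-.2042,.25)
print("c",c,"d",(h-c)/.5,rv(st(0),tool(-50)),"half",rv(st(0),tool(-50))/2)
E
```

```text
29.125 [0.5318 0.2776 0.2331] [0.0454 0.0002 0.1673] [ 0.3017  0.6662 -0.7643]
c [0.5309 0.2792 0.2303] d [ 0.0653 -1.0978  0.0393] [-0.321  -0.5756 -0.4005] half [-0.1605 -0.2878 -0.2002]
```

Emit:
{"op": "arm_command", "data": {
  "travel": [
    [0.005,-0.05,0.06],
    [0.01,-0.15,0.12],
    [0.015,-0.26,0.12],
    [0.02,-0.37,0.12],
    [0.025,-0.47,0.12],
    [0.03,-0.55,0.12]
  ],
  "delta_rot": [
    [-0.02,-0.036,-0.025],
    [-0.06,-0.1076,-0.0749],
    [-0.1,-0.1793,-0.1247],
    [-0.14,-0.251,-0.1746],
    [-0.1605,-0.2878,-0.2002],
    [-0.1605,-0.2878,-0.2002]
  ],
  "grip": 0.6
}}

```text
time_s: 29.98
tcp_pos: [0.5447, 0.0029, 0.2918]
eef_rot: [-163.4, 24.6, 15.6]
contact_force: [0.2, 0.6, -0.7]
gripper_width: 0.0527
gripper_force: 0.0
```

Emit:
{"op": "arm_command", "data": {
  "travel": [
    [0.008,-0.1,0],
    [0.016,-0.21,0],
    [0.024,-0.32,-0.02],
    [0.03,-0.42,-0.05],
    [0.0353,-0.51,-0.0807],
    [0.0353,-0.5478,-0.0807],
    [0.0353,-0.5478,-0.0807],
    [0.0353,-0.5478,-0.0807]
  ],
  "delta_rot": [
    [-0.04,-0.0717,-0.0499],
    [-0.08,-0.1435,-0.0998],
    [-0.12,-0.2152,-0.1497],
    [-0.1605,-0.2878,-0.2002],
    [-0.1605,-0.2878,-0.2002],
    [-0.1605,-0.2878,-0.2002],
    [-0.1605,-0.2878,-0.2002],
    [-0.1605,-0.2878,-0.2002]
  ]
}}

```text
time_s: 30.98
tcp_pos: [0.5637, -0.2691, 0.25]
eef_rot: [-180.0, 0.0, -6.5]
contact_force: [-0.8, -0.8, 0.5]
gripper_width: 0.0524
gripper_force: 0.0
```

```bash
python3 - <<'E'
from g import *
from plant import r
s=r.get_state();p=s["tcp_pos"];print(s["time_s"],p,p@sa,p@sn,rv(st(0),Ro.from_euler("xyz",s["eef_rot"],degrees=True))*90,s["joints"])
E
```

```text
30.975 [ 0.5637 -0.2691  0.25  ] 0.5905073051239683 -0.20357805747332836 [-0.0264 -0.0187 -0.0062] [ -7.6545  14.7688  -3.0726  -0.0249 -72.1806  91.1683]
```

Aligned; descend 0.143 m, grip, lift.

Emit:
{"op": "arm_command", "data": {
  "travel": [
    [0,0,-0.1],
    [0,0,-0.18],
    [0,0,-0.25],
    [0,0,-0.286],
    [0,0,-0.286],
    [0,0,-0.286]
  ],
  "delta_rot": [
    [0,0,0],
    [0,0,0],
    [0,0,0],
    [0,0,0],
    [0,0,0],
    [0,0,0]
  ]
}}

```text
time_s: 31.72
tcp_pos: [0.5644, -0.2699, 0.1087]
eef_rot: [180.0, -0.1, -6.5]
contact_force: [0.0, 0.1, 0.7]
gripper_width: 0.0524
gripper_force: 0.0
```

Emit:
{"op": "arm_command", "data": {
  "travel": [
    [0,0,0],
    [0,0,0],
    [0,0,0],
    [0,0,0],
    [0,0,0]
  ],
  "delta_rot": [
    [0,0,0],
    [0,0,0],
    [0,0,0],
    [0,0,0],
    [0,0,0]
  ],
  "grip": 0,
  "newtons": 30
}}

```text
time_s: 32.35
tcp_pos: [0.5632, -0.2699, 0.1072]
eef_rot: [-180.0, 0.0, -6.5]
contact_force: [0.3, 1.7, 1.1]
gripper_width: 0.0177
gripper_force: 30.0
```

```bash
python3 - <<'E'
from g import *
from plant import r
s=r.get_state();p=s["tcp_pos"];print(s["time_s"],p,p@sa,p@sn,s["contact_force"],s["gripper_width"])
c=S(.5905,-.2042,.107+.17)
print("rot",rv(tool(),st(0)))
for z in(.2,.137):print((P(3,0,0,z)-c)/.5)
E
```

```text
32.35 [ 0.5632 -0.2699  0.1072] 0.5901719561419174 -0.20438490200178916 [0.2693 1.6656 1.0775] 0.01774334181049932
rot [0.39   0.0335 0.2457]
[-0.0053  0.5728 -0.0343]
[-0.0256  0.6422 -0.1376]
```

Emit:
{"op": "arm_command", "data": {
  "travel": [
    [0,0,0.03],
    [0,0,0.08],
    [0,0,0.16],
    [0,0,0.25],
    [0,0,0.32],
    [0,0,0.34],
    [0,0,0.34]
  ],
  "delta_rot": [
    [0,0,0],
    [0,0,0],
    [0,0,0],
    [0,0,0],
    [0,0,0],
    [0,0,0],
    [0,0,0]
  ]
}}

```text
time_s: 33.22
tcp_pos: [0.5631, -0.2697, 0.2772]
eef_rot: [-180.0, -0.0, -6.5]
contact_force: [-0.1, 0.4, -3.8]
gripper_width: 0.0177
gripper_force: 30.0
```

Emit:
{"op": "arm_command", "data": {
  "travel": [
    [0,0.06,0.01],
    [0,0.16,0.02],
    [0,0.27,0.02],
    [0,0.38,0.02],
    [0,0.48,0.02],
    [-0.003,0.54,0],
    [-0.0053,0.5728,-0.0343],
    [-0.0155,0.6075,-0.086],
    [-0.0256,0.6422,-0.1376],
    [-0.0256,0.6422,-0.1376],
    [-0.0256,0.6422,-0.1376],
    [-0.0256,0.6422,-0.1376]
  ],
  "delta_rot": [
    [0.04,0.0034,0.0246],
    [0.117,0.01,0.0737],
    [0.195,0.017,0.1228],
    [0.273,0.0235,0.172],
    [0.35,0.03,0.221],
    [0.39,0.0335,0.2457],
    [0.39,0.0335,0.2457],
    [0.39,0.0335,0.2457],
    [0.39,0.0335,0.2457],
    [0.39,0.0335,0.2457],
    [0.39,0.0335,0.2457],
    [0.39,0.0335,0.2457]
  ]
}}

```text
time_s: 34.72
tcp_pos: [0.551, 0.0506, 0.2088]
eef_rot: [-145.0, -0.0, 16.3]
contact_force: [-0.2, 0.1, -2.8]
gripper_width: 0.0178
gripper_force: 30.0
```

```bash
python3 - <<'E'
from w import *
from g import *
s=r.get_state();p=s["tcp_pos"];print(s["time_s"],p,toP(3,p),rv(tool(),Ro.from_euler("xyz",s["eef_rot"],degrees=True))*90,s["contact_force"])
i=snap("w7")
# compare gradient structure across slot with the w3 view: same hover pose relative to pocket -> template match of far wall ends
q=np.load("w3.npz")["img"][:,:,::-1]
g=lambda im:cv2.cvtColor(im.astype(np.uint8),cv2.COLOR_BGR2GRAY)
T=g(q)[132:152,232:290]
m=cv2.matchTemplate(g(i)[122:162,212:310],T,cv2.TM_CCOEFF_NORMED);_,v,_,l=cv2.minMaxLoc(m);print(v,l,"expected (20,10)")
for row in (138,142,146): print(g(i)[row,232:284].tolist()); print("  w3",g(q)[row,232:284].tolist())
E
```

```text
34.725 [0.551  0.0506 0.2088] [ 0.     -0.0003  0.138 ] [0.0196 0.049  0.0473] [-0.2453  0.0938 -2.7707]
0.11883814632892609 (0, 0) expected (20,10)
[105, 108, 106, 107, 108, 126, 170, 195, 190, 185, 184, 183, 183, 181, 183, 184, 184, 183, 181, 182, 179, 181, 182, 181, 181, 180, 179, 177, 178, 176, 177, 176, 176, 176, 175, 174, 176, 174, 176, 171, 162, 135, 109, 93, 105, 117, 120, 123, 128, 121, 115, 100]
  w3 [107, 104, 106, 107, 108, 116, 138, 151, 120, 88, 79, 74, 73, 71, 71, 88, 116, 124, 123, 121, 117, 120, 120, 119, 121, 119, 119, 117, 120, 121, 123, 122, 125, 118, 97, 91, 107, 102, 93, 83, 74, 79, 101, 118, 130, 120, 116, 117, 117, 122, 112, 97]
[104, 106, 107, 107, 109, 124, 160, 192, 193, 187, 183, 185, 183, 186, 184, 183, 183, 182, 182, 179, 181, 179, 180, 180, 181, 180, 179, 178, 177, 178, 178, 175, 175, 176, 173, 178, 176, 175, 173, 172, 158, 132, 109, 89, 100, 117, 120, 117, 120, 119, 113, 103]
  w3 [105, 107, 107, 107, 108, 122, 155, 172, 168, 156, 139, 119, 95, 75, 68, 86, 102, 64, 28, 19, 19, 23, 19, 16, 16, 19, 19, 21, 21, 17, 17, 28, 70, 106, 100, 105, 130, 137, 147, 147, 138, 127, 111, 96, 103, 117, 121, 118, 119, 120, 114, 102]
[105, 107, 104, 105, 109, 122, 156, 191, 194, 187, 185, 181, 184, 182, 183, 184, 181, 182, 182, 181, 179, 180, 180, 180, 179, 179, 177, 178, 177, 177, 178, 177, 177, 177, 174, 175, 174, 175, 176, 172, 156, 130, 106, 89, 94, 107, 116, 120, 120, 118, 113, 100]
  w3 [105, 107, 107, 107, 107, 126, 160, 175, 173, 164, 146, 128, 99, 76, 71, 85, 97, 59, 27, 16, 24, 19, 15, 18, 20, 20, 22, 24, 23, 12, 17, 32, 77, 110, 113, 132, 151, 181, 189, 187, 175, 162, 139, 110, 97, 112, 120, 118, 117, 120, 113, 96]
```

Emit:
{"op": "arm_command", "data": {
  "travel": [
    [-0.0032,0.011,-0.0164],
    [-0.0064,0.022,-0.0328],
    [-0.009,0.0308,-0.0459],
    [-0.0106,0.0363,-0.0541],
    [-0.0106,0.0363,-0.0541]
  ],
  "delta_rot": [
    [0,0,0],
    [0,0,0],
    [0,0,0],
    [0,0,0],
    [0,0,0]
  ]
}}

```text
time_s: 35.4
tcp_pos: [0.5449, 0.0696, 0.1809]
eef_rot: [-145.0, 0.0, 16.3]
contact_force: [0.7, 0.1, -2.4]
gripper_width: 0.0177
gripper_force: 30.0
```

Emit:
{"op": "arm_command", "data": {
  "travel": [
    [-0.0016,0.0055,-0.0082],
    [-0.0032,0.011,-0.0164],
    [-0.0048,0.0165,-0.0246],
    [-0.0048,0.0165,-0.0246]
  ],
  "delta_rot": [
    [0,0,0],
    [0,0,0],
    [0,0,0],
    [0,0,0]
  ]
}}

```text
time_s: 35.9
tcp_pos: [0.5424, 0.0778, 0.1686]
eef_rot: [-145.0, 0.1, 16.3]
contact_force: [1.0, 0.2, -2.6]
gripper_width: 0.0179
gripper_force: 30.0
```

Emit:
{"op": "arm_command", "data": {
  "travel": [
    [-0.0013,0.0044,-0.0066],
    [-0.0026,0.0088,-0.0131],
    [-0.0035,0.0121,-0.018],
    [-0.0035,0.0121,-0.018]
  ],
  "delta_rot": [
    [0,0,0],
    [0,0,0],
    [0,0,0],
    [0,0,0]
  ]
}}

```text
time_s: 36.4
tcp_pos: [0.5408, 0.0838, 0.1597]
eef_rot: [-145.0, 0.0, 16.3]
contact_force: [-0.1, 0.3, -3.0]
gripper_width: 0.0177
gripper_force: 30.0
```

Emit:
{"op": "arm_command", "data": {
  "travel": [
    [-0.0006,0.0022,-0.0033],
    [-0.0013,0.0044,-0.0066],
    [-0.0013,0.0044,-0.0066]
  ],
  "delta_rot": [
    [0,0,0],
    [0,0,0],
    [0,0,0]
  ]
}}

```text
time_s: 36.78
tcp_pos: [0.5402, 0.0859, 0.1565]
eef_rot: [-145.0, 0.0, 16.3]
contact_force: [0.1, 0.6, -2.9]
gripper_width: 0.0174
gripper_force: 30.0
```

Bottom at about -23; feel on in small steps.

Emit:
{"op": "arm_command", "data": {
  "travel": [
    [-0.0006,0.0022,-0.0033],
    [-0.001,0.0033,-0.0049],
    [-0.001,0.0033,-0.0049]
  ],
  "delta_rot": [
    [0,0,0],
    [0,0,0],
    [0,0,0]
  ]
}}

```text
time_s: 37.15
tcp_pos: [0.5397, 0.0875, 0.1541]
eef_rot: [-145.0, 0.0, 16.3]
contact_force: [-0.1, -0.3, -2.6]
gripper_width: 0.0177
gripper_force: 30.0
```

Emit:
{"op": "arm_command", "data": {
  "travel": [
    [-0.0006,0.0022,-0.0033],
    [-0.001,0.0033,-0.0049],
    [-0.001,0.0033,-0.0049]
  ],
  "delta_rot": [
    [0,0,0],
    [0,0,0],
    [0,0,0]
  ]
}}

```text
time_s: 37.52
tcp_pos: [0.5392, 0.0892, 0.1517]
eef_rot: [-145.0, 0.0, 16.3]
contact_force: [0.3, 0.1, -2.6]
gripper_width: 0.0176
gripper_force: 30.0
```

Emit:
{"op": "arm_command", "data": {
  "travel": [
    [-0.0006,0.0022,-0.0033],
    [-0.001,0.0033,-0.0049],
    [-0.001,0.0033,-0.0049]
  ],
  "delta_rot": [
    [0,0,0],
    [0,0,0],
    [0,0,0]
  ]
}}

```text
time_s: 37.9
tcp_pos: [0.5387, 0.0909, 0.1492]
eef_rot: [-145.0, 0.0, 16.3]
contact_force: [0.8, -0.3, -2.3]
gripper_width: 0.0174
gripper_force: 30.0
```

Emit:
{"op": "arm_command", "data": {
  "travel": [
    [-0.0006,0.0022,-0.0033],
    [-0.001,0.0033,-0.0049],
    [-0.001,0.0033,-0.0049]
  ],
  "delta_rot": [
    [0,0,0],
    [0,0,0],
    [0,0,0]
  ]
}}

```text
time_s: 38.28
tcp_pos: [0.5383, 0.0925, 0.1468]
eef_rot: [-145.0, 0.0, 16.3]
contact_force: [-0.9, -0.5, -2.5]
gripper_width: 0.0175
gripper_force: 30.0
```

Emit:
{"op": "arm_command", "data": {
  "travel": [
    [-0.0006,0.0022,-0.0033],
    [-0.0013,0.0044,-0.0066],
    [-0.0013,0.0044,-0.0066]
  ],
  "delta_rot": [
    [0,0,0],
    [0,0,0],
    [0,0,0]
  ]
}}

```text
time_s: 38.65
tcp_pos: [0.5381, 0.0943, 0.1441]
eef_rot: [-145.0, -0.0, 16.3]
contact_force: [0.6, -4.0, 5.2]
gripper_width: 0.0172
gripper_force: 30.0
```

Emit:
{"op": "arm_command", "data": {
  "travel": [
    [0.0003,-0.0011,0.0016],
    [0.0003,-0.0011,0.0016]
  ],
  "delta_rot": [
    [0,0,0],
    [0,0,0]
  ]
}}

```text
time_s: 38.9
tcp_pos: [0.5381, 0.094, 0.1445]
eef_rot: [-145.0, -0.0, 16.3]
contact_force: [0.9, -3.3, 3.5]
gripper_width: 0.0178
gripper_force: 30.0
```

Emit:
{"op": "arm_command", "data": {
  "travel": [
    [0,0,0],
    [0,0,0],
    [0,0,0],
    [0,0,0]
  ],
  "delta_rot": [
    [0,0,0],
    [0,0,0],
    [0,0,0],
    [0,0,0]
  ],
  "grip": 0.4
}}

```text
time_s: 39.4
tcp_pos: [0.5376, 0.0944, 0.1442]
eef_rot: [-145.0, 0.0, 16.3]
contact_force: [0.2, 0.9, -0.6]
gripper_width: 0.0348
gripper_force: 0.0
```

Emit:
{"op": "arm_command", "data": {
  "travel": [
    [0.0032,-0.011,0.0164],
    [0.0097,-0.033,0.0491],
    [0.0193,-0.0661,0.0983],
    [0.029,-0.0991,0.1474],
    [0.045,-0.1541,0.2293],
    [0.045,-0.1541,0.2293],
    [0.045,-0.1541,0.2293]
  ],
  "delta_rot": [
    [0,0,0],
    [0,0,0],
    [0,0,0],
    [0,0,0],
    [0,0,0],
    [0,0,0],
    [0,0,0]
  ]
}}

```text
time_s: 40.28
tcp_pos: [0.5602, 0.0169, 0.2592]
eef_rot: [-145.0, -0.0, 16.3]
contact_force: [0.0, -0.2, 0.3]
gripper_width: 0.0353
gripper_force: 0.0
```

```bash
python3 - <<'E'
from w import *
from g import *
s=r.get_state();print(s["time_s"],toP(3,s["tcp_pos"]),s["contact_force"],s["gripper_width"])
i=snap("w8");c=viewer.capture("scene");np.savez("s8.npz",img=c["img"],K=c["camera_matrix"],R=c["R"],t=c["t"])
# overlap of predicted board tops (both ends of the top face) with bright-edge check in scene & top views
t=viewer.capture("top");im={"scene":c,"top":t}
def px(c,W):q=c["camera_matrix"]@(c["R"]@W+c["t"]);return q[:2]/q[2]
for n,c in im.items():
  g=cv2.Canny(cv2.cvtColor(c["img"],cv2.COLOR_RGB2GRAY),40,100); D=cv2.distanceTransform(255-g,cv2.DIST_L2,3)
  for i,L,z in((1,.08,-.053),(2,.115,-.05),(3,.15,-.035)):
    best=[]
    for dx in np.arange(-.02,.0201,.002):
      e=0
      for x in(-L/2,L/2):
        for w in np.linspace(-.009,.009,8):
          u,v=px(c,P(i,x+dx,w-.002,z+.12)); e+=D[int(round(v)),int(round(u))]
      best.append((e/16,dx))
    print(n,i,[(round(a,2),round(d*1e3)) for a,d in sorted(best)[:4]])
E
```

```text
40.275 [-0.0006 -0.      0.1992] [ 0.0333 -0.2009  0.3003] 0.03526956683626491
scene 1 [(np.float32(0.24), -2), (np.float32(0.3), -4), (np.float32(0.54), 0), (np.float32(0.65), 2)]
scene 2 [(np.float32(0.3), 4), (np.float32(0.3), 6), (np.float32(0.42), 2), (np.float32(0.68), 8)]
scene 3 [(np.float32(0.6), 4), (np.float32(0.66), 6), (np.float32(0.71), 20), (np.float32(0.83), 2)]
top 1 [(np.float32(0.41), -8), (np.float32(0.47), 0), (np.float32(0.5), -6), (np.float32(0.6), -2)]
top 2 [(np.float32(0.32), 20), (np.float32(0.42), 0), (np.float32(0.44), 6), (np.float32(0.54), 4)]
top 3 [(np.float32(0.38), 2), (np.float32(0.66), -2), (np.float32(0.66), 0), (np.float32(0.79), -4)]
```

```bash
python3 -c "
from plant import close_job
print(close_job())"
```

```text
the job is handed in; nothing more can be done
None
```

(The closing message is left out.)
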